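Put the pot scraper away under its spring clip

ROBOT

A 7-joint arm with a two-finger parallel gripper is mounted at the origin on the work surface. World frame = base frame: x ahead of the robot, y to its left, z up, the work surface at z = 0. Lengths are in m, angles in rad, forces in N, time in s.
With the tool pointing down it reaches from about 0.4 to 0.9 m from the base axis. Payload 5.5 kg.
Tool frame: the origin (TCP) lies on the centre line of the jaws, within the pads' length; the fingertips stand 8 mm ahead of it and the grasp point (between the pads) lies 11 mm behind it; z points along the fingers, y is the line along which they close (so a half turn about z gives the same grasp; the last joint's range is limited). The gripper opens to 92 mm and grips with 3 to 60 N. Pads are 19 mm wide; open, the fingers measure 130 mm over their backs; the gripper's body (75 mm by 190 mm) begins 47 mm behind the grasp point.
Start: joints at [1.466, 0.501, -0.427, 1.55, 0.221, 1.138, -0.21], TCP at [0.234, -0.607, 0.235] pointing down, gripper open.
Joint ranges: [-2.88, 2.88], [-0.31, 2.03], [-1.54, 1.56], [0.2, 2.42], [-1.41, 4.55], [0.19, 2.02], [-2.57, 2.57]. Speed limits (rad/s): [2.57, 2.57, 3.14, 3.14, 3.14, 3.14, 3.14].

INTERFACE

Orientations are given as a 3x3 rotation matrix whose columns are the frame's x, y, z axes.
In Python, from station import arm, grab_frame gives the robot as it stands.
- The arm moves only by the tool step_arm, never from a script. Its argument "series" is a list of rows, each an object of numbers: "tx", "ty", "tz": the shift along the tool's x, y, z in mm; "rx", "ry", "rz": the turn, a rotation vector about the tool's x, y, z in rad; "fingers": the opening, from 0 (shut) to 1 (fully open). In form: [{"tx": .., "ty": .., "tz": .., "rx": .., "ry": .., "rz": .., "fingers": ..}, ...]. A call has 1 to 12 rows; each row is the pose to reach, as a shift and turn from the pose commanded when the call began, along the tool's axes at that moment; what a row does not reach only later rows make up. A row lasts 1/12 s, in which the tool goes at most 41.7 mm and 7.16 degrees, less where a joint would pass 70% of its speed; a pose out of reach is approached as far as the arm can. A call with a gripper value outside its range is refused whole. The fingers move at their own pace and stop on an object; "newtons" is the grip in N (left out, the last holds). Time passes only in rows, so rows that repeat a pose let the fingers close. It gives the time, the measured TCP pose, the force, the opening and the grip force at its end, in the units of the state.
- arm.observe(): the state, without advancing time (a new reading comes with each control period).
- grab_frame(name): name is "side" or "top" or "wrist"; returns a dict with "img" (400x640x3 uint8, red, green, blue), "K" (3x3 intrinsics, pixels), "R" (3x3) and "t" (3): a world point X has camera coordinates R X + t. Camera axes: x right, y down, z forward; pixel columns grow to the right and rows downward; lengths in m; the calibration is good to about 2 mm. A picture is of the moment at which its call begins. There is no depth.
- arm.job_done(): hands the job in; it is judged then, once.
The state is a dict: "time_s": time; "joints": joint angles; "qd": joint speeds; "joint_torque": joint torques, N m; "tool_pos": TCP position; "ee_rot": TCP orientation; "contact_force": force on the tool from outside, world axes, zero at the start; "wrist_torque": the same for the moment, N m; "width": opening from 0.0 (shut) to 1.0 (fully open); "grip_force": force on a finger pad.
Only numpy, scipy, OpenCV 4.12 (cv2) and the standard library are available. Lean on these libraries where they do the work, as an engineer would, in place of code of your own. Each camera call takes 0.05 s, during which the arm holds its last target. There are 200 camera calls.

TASK

Put the steel pot scraper away in its white holder: lift the holder's spring clip until it stands open by itself, slide the blade, edge first, along the bed into the slot until it is fully home against the stop hidden inside, then ease the clip down onto the blade and let go. Feel for the stop gently instead of ramming it, never let the clip snap shut, and leave everything else on the shelf undisturbed.

Things in the scene. Friction and masses are not known exactly. Their poses are not given: they have to be found in the camera images.
- scraper: Pot scraper, 0.23 kg: flat steel blade 80 mm wide, 3 mm thick, with a dark wooden grip across its rear, 24 (x) by 80 (y) mm, its top 26 mm above the underside. Blade and grip share one flat underside. Origin on the underside below the middle of the grip; x points to the working edge, 97 mm ahead, z up. Lies flat on the shelf, left or right of the holder.
- scraper_edge (a point): Middle of the blade's straight working edge, on the underside, 97 mm ahead of the scraper's origin.
- holder: White plastic scraper holder fixed to the shelf: board 116 mm wide, x -35 to 95 mm, its top (the bed) 12 mm up. Origin on the underside in mid-width; x points the way the scraper slides in, z up. Side rails 10 mm high, 84 mm apart, from x = -15 mm to the slot, flared to about 97 mm at x = -35 mm. Light part: over 10 N on the stop is ramming, 35 N anywhere jamming; 3 to 6 N feels the stop.
- slot_mouth (a point): Middle of the slot's mouth on the bed, x = 40 mm, z = 12 mm of the holder, same axes. The slot, in a block 14 mm high, is 84 mm wide, 6.5 mm high, open to the front. In it a rigid depth stop (set by thumbscrew to suit the blade) has its flat face anywhere from 6 to 28 mm behind the mouth: not seen or measured, only felt; it does not yield. The blade is home when its edge touches it.
- clip_hinge (a point): Point on the clip's hinge axis (which runs along the holder's y), at x = 58 mm, z = 34 mm of the holder; axes as the holder's.
- clip (a joint): Spring clip's angle, rad: bent steel strip 20 mm wide hinged on the slot block, its lip 40 mm in front of the hinge. 0 = lip on bare bed, about 0.07 = lip on the blade, 2.2 = standing open. An over-centre spring closes it below 0.95 and opens it above: about 0.25 N m at both ends (5 N at the grip), nil at 0.95. Let go below 0.95 it snaps; easing down is under 4 rad/s until the lip is 8 mm up.
- clip_grip (a point): Middle of the rolled grip at the clip's free end: round bar 10 mm thick, 30 mm long along the holder's y, wider than the strip, so it can be pinched by its two ends and turns between the fingertips. At 0 rad it is 52 mm in front of (-x) and 4 mm below the hinge axis, 18 mm above the bed; at 2.2 rad 27 mm behind and 44 mm above the axis.
- ramekin: White ceramic ramekin, 84 mm across, 45 mm high, on the other side of the holder from the scraper. Leave alone. Origin under its centre.
- bottle_pink: Empty pink spray bottle in the slotted rack, 68 mm across, 209 mm high. Leave alone. Origin under its centre.
- bottle_white: Empty white spray bottle in the rack, same size. Leave alone.
- bottle_grey: Empty grey spray bottle in the rack, same size. Leave alone.
- rack: Fixed wooden rack behind the holder, 100 by 274 mm, 85 mm high, with three slots for the bottles. Origin under its centre.
- tub: Fixed grey tub of dishwasher pods, 110 by 150 mm, 86 mm high with its hinged white lid, which stays closed. Origin under its centre.
- tub_lid (a joint): Angle of the tub's lid in rad, 0 = closed. Keep closed.
- brush: Dish brush standing on its round bristle head (52 mm across, 32 mm high), its wooden handle level, 190 mm long overall. Leave alone. Origin under the head, handle towards its -x.
- plug: Steel sink plug, 52 mm across, 30 mm high with its knob, lying left of the holder. Leave alone.
Not all that is in view belongs to the job. Leave any orange or purple look-alike of the scraper alone.

How it is judged:
By the outcome, as a careful person would: the job done as asked, in the order asked, and still so for the second after the job is handed in, with the robot touching nothing.
It also fails if it takes over 72 s, if anything falls off the work surface, if the arm or the gripper's body presses on something with over 40 N, if the wrist force passes 120 N, or if a joint passes its speed limit or range.

## Working session

There is one attempt and no reset: what is moved stays moved. The work goes in short steps, Python scripts to look and compute and a tool call to move; the robot and the scene stay as the last step left them, time stands still between calls to the robot, and variables do not carry over. Pictures are saved under pics/ and viewed, at most 10 in all, crops included, and the job is handed in when it is done.

Besides the shell and the picture viewer there is one more tool, called after ">>>" by a JSON object that holds its "fn" and its "kwargs". step_arm: Moves the arm, as the interface text tells. Its arguments: {"type":"object","properties":{"series":{"type":"array","items":{"type":"object","properties":{"tx":{"type":"number"},"ty":{"type":"number"},"tz":{"type":"number"},"rx":{"type":"number"},"ry":{"type":"number"},"rz":{"type":"number"},"fingers":{"type":"number"}}}},"newtons":{"type":"number"}},"required":["series"]}

```bash
mkdir -p pics; ls
cat > h.py <<'E'
import numpy as np, cv2
from station import arm, grab_frame
def save(f,n): cv2.imwrite('pics/'+n,f["img"][:,:,::-1])
def ray(f,u,v):
    d=np.linalg.solve(f["K"],np.array([u,v,1.0])); R=f["R"]
    return -R.T@f["t"], R.T@d
def onz(f,u,v,z):
    c,d=ray(f,u,v); return c+d*(z-c[2])/d[2]
def proj(f,X):
    p=f["K"]@(f["R"]@np.array(X)+f["t"]); return p[:2]/p[2]
E
python3 - <<'E'
from h import *
import pickle
F={n:grab_frame(n) for n in("side","top")}
pickle.dump(F,open('F0.pkl','wb'))
for n in F: save(F[n],n+'0.png'); print(n,-F[n]["R"].T@F[n]["t"],F[n]["K"][0,0])
print(arm.observe())
E
```

```text
pics
side [0.0294512  0.47930875 0.63831224] 392.04896842403633
top [ 0.43301013 -0.01798915  1.03698454] 367.72935530132344
{'time_s': 0.1, 'joints': array([ 1.46620493,  0.50179099, -0.42680705,  1.55132937,  0.22077759,
        1.13831874, -0.21030647]), 'qd': array([-0.00017411, -0.00184712,  0.00013212, -0.00423947, -0.00251025,
       -0.0017209 ,  0.00072591]), 'joint_torque': array([-1.15791155e-02, -5.67870677e+01, -5.83831653e+00, -2.79913491e+01,
       -6.89116563e-02,  2.40935379e-02,  6.74554667e-05]), 'tool_pos': array([ 0.23345651, -0.60596184,  0.23376558]), 'ee_rot': array([[ 9.33113384e-01,  3.59581835e-01, -5.63172024e-04],
       [ 3.59582265e-01, -9.33111826e-01,  1.70710715e-03],
       [ 8.83422444e-05, -1.79543120e-03, -9.99998384e-01]]), 'contact_force': array([ 0.50185206, -0.66364762, -0.88887833]), 'wrist_torque': array([ 0.03385097,  0.02330742, -0.02539211]), 'grip_force': 0.0, 'width': 0.9990474746040174}
```

View pics/top0.png

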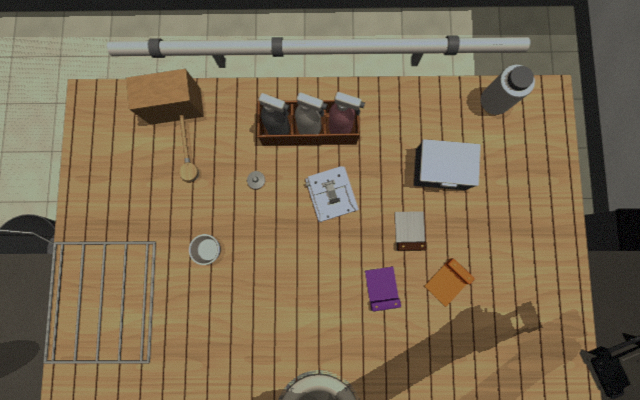

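View pics/side0.png

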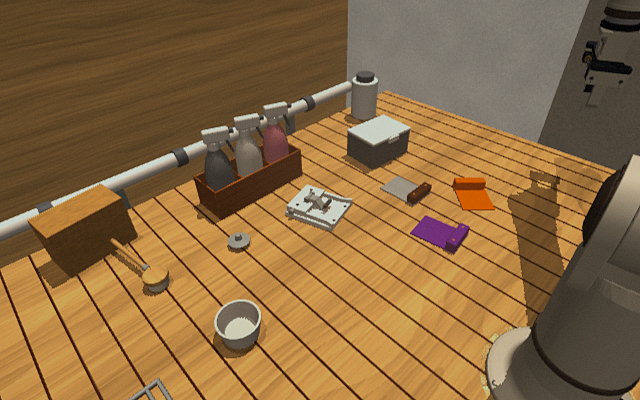

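The top view shows three scraper-shaped things: grey blade with dark grip at (410,230), purple at (382,288), orange at (450,282). The grey steel one with a wooden grip fits. The holder is at (332,193), and the side view agrees. I'll confirm in an enlarged crop.

Run:
```python
from h import *
import pickle
F=pickle.load(open('F0.pkl','rb'))
t=F['top']['img'][:,:,::-1]; s=F['side']['img'][:,:,::-1]
def c(im,u,v,w,h,k): return cv2.resize(im[v:v+h,u:u+w],None,fx=k,fy=k,interpolation=cv2.INTER_CUBIC)
a=np.hstack([c(t,297,160,66,66,6)[:396,:396],c(t,385,200,66,66,6)])
b=np.hstack([c(s,280,178,80,50,5)[:250,:396],c(s,375,165,79,50,5)[:250,:395]])
b=cv2.copyMakeBorder(b,0,0,0,792-b.shape[1],cv2.BORDER_CONSTANT)
cv2.imwrite('pics/crop0.png',np.vstack([a[:340],b]))
```

```text
(no output)
```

View pics/crop0.png

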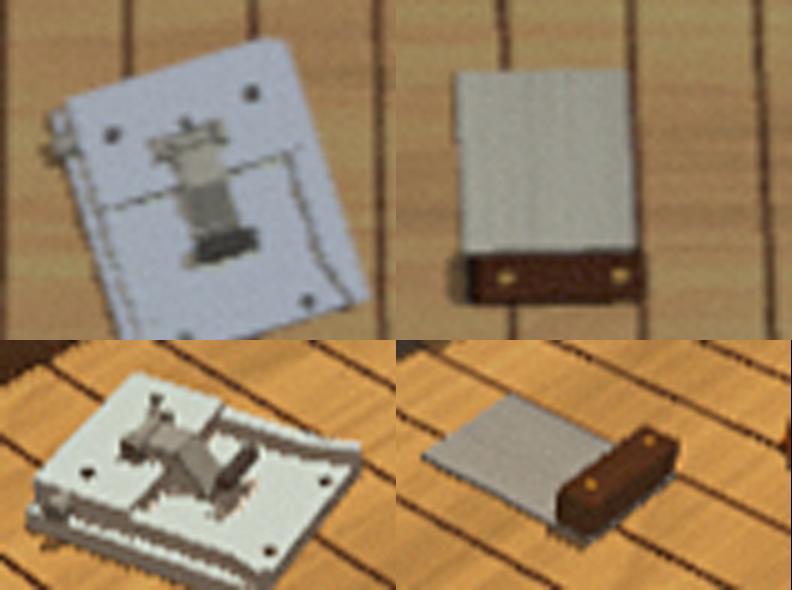

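The crop confirms it: the steel blade with dark wooden grip (brass pins) is the scraper. The holder's clip is closed, its grip towards the robot, with a thumbscrew on the left. Next, a coarse pose for both.

Run:
```python
from h import *
import pickle
F=pickle.load(open('F0.pkl','rb')); f=F['top']
hsv=cv2.cvtColor(f['img'],cv2.COLOR_RGB2HSV)
def rect(u,v,w,h,m):
    M=np.zeros(m.shape,np.uint8); M[v:v+h,u:u+w]=m[v:v+h,u:u+w]*255
    cs,_=cv2.findContours(M,cv2.RETR_EXTERNAL,cv2.CHAIN_APPROX_NONE); c=max(cs,key=cv2.contourArea)
    return cv2.minAreaRect(c),cv2.boxPoints(cv2.minAreaRect(c))
for nm,box,z,m in [('holder',(300,160,62,65),.012,(hsv[...,1]<60)&(hsv[...,2]>120)),
  ('blade',(390,205,42,38),.003,(hsv[...,1]<60)&(hsv[...,2]>90)),
  ('grip',(390,235,42,20),.026,(hsv[...,2]<110)&(hsv[...,0]<12))]:
    r,b=rect(*box,m); P=np.array([onz(f,u,v,z) for u,v in b+.0])
    print(nm,r); print(P.round(4),P.mean(0).round(4),[np.linalg.norm(P[i]-P[i-1]).round(4) for i in range(4)])
w=grab_frame('wrist'); o=arm.observe(); R=o['ee_rot']
c=-w['R'].T@w['t']; print('cam in tool',R.T@(c-o['tool_pos']),'\n',(R.T@w['R'].T).round(3),w['K'][0,0])
```

```text
holder ((331.2157897949219, 193.24954223632812), (47.29977035522461, 42.10198974609375), 72.34988403320312)
[[ 0.6419  0.0384  0.012 ]
 [ 0.678  -0.0758  0.012 ]
 [ 0.5487 -0.1143  0.012 ]
 [ 0.5135 -0.0017  0.012 ]] [ 0.5955 -0.0384  0.012 ] [np.float64(0.1345), np.float64(0.1198), np.float64(0.135), np.float64(0.118)]
blade ((409.5, 226.5), (29.0, 29.0), 90.0)
[[ 0.5416 -0.2181  0.003 ]
 [ 0.5411 -0.2997  0.003 ]
 [ 0.4597 -0.2965  0.003 ]
 [ 0.4602 -0.2156  0.003 ]] [ 0.5007 -0.2575  0.003 ] [np.float64(0.0815), np.float64(0.0816), np.float64(0.0815), np.float64(0.0808)]
grip ((411.0, 246.0), (8.0, 28.0), 90.0)
[[ 0.4568 -0.2166  0.026 ]
 [ 0.4564 -0.2929  0.026 ]
 [ 0.4347 -0.292   0.026 ]
 [ 0.4351 -0.2159  0.026 ]] [ 0.4458 -0.2544  0.026 ] [np.float64(0.0217), np.float64(0.0763), np.float64(0.0217), np.float64(0.0761)]
cam in tool [ 0.07164834 -0.00049976 -0.15092769] 
 [[-0.    -0.964 -0.266]
 [ 1.     0.    -0.   ]
 [ 0.    -0.266  0.964]] 296.4323323265443
```

>>> {"fn": "step_arm", "kwargs": {"series": [{"tx": 40,"ty": -27,"tz": 4,"rz": 0.006},{"tx": 80,"ty": -54,"tz": 8,"rz": 0.012},{"tx": 120,"ty": -81,"tz": 13,"rz": 0.018},{"tx": 160,"ty": -108,"tz": 18,"rz": 0.024},{"tx": 200,"ty": -135,"tz": 22,"rz": 0.03},{"tx": 240,"ty": -162,"tz": 27,"rz": 0.036},{"tx": 280,"ty": -189,"tz": 31,"rz": 0.042},{"tx": 320,"ty": -216,"tz": 36,"rz": 0.048},{"tx": 360,"ty": -243,"tz": 40,"rz": 0.054},{"tx": 400,"ty": -270,"tz": 45,"rz": 0.06},{"tx": 440,"ty": -297,"tz": 50,"rz": 0.066},{"tx": 483,"ty": -324,"tz": 54,"rz": 0.072}]}}

```text
invalid input at $.series[0]: expected keys tx, ty, tz, rx, ry, rz, fingers
```

>>> {"fn": "step_arm", "kwargs": {"series": [{"tx": 120,"ty": -81,"tz": 13,"rx": 0,"ry": 0,"rz": 0.018,"fingers": 1},{"tx": 120,"ty": -81,"tz": 13,"rx": 0,"ry": 0,"rz": 0.018,"fingers": 1},{"tx": 120,"ty": -81,"tz": 13,"rx": 0,"ry": 0,"rz": 0.018,"fingers": 1},{"tx": 240,"ty": -162,"tz": 27,"rx": 0,"ry": 0,"rz": 0.036,"fingers": 1},{"tx": 240,"ty": -162,"tz": 27,"rx": 0,"ry": 0,"rz": 0.036,"fingers": 1},{"tx": 240,"ty": -162,"tz": 27,"rx": 0,"ry": 0,"rz": 0.036,"fingers": 1},{"tx": 483,"ty": -324,"tz": 54,"rx": 0,"ry": 0,"rz": 0.072,"fingers": 1},{"tx": 483,"ty": -324,"tz": 54,"rx": 0,"ry": 0,"rz": 0.072,"fingers": 1},{"tx": 483,"ty": -324,"tz": 54,"rx": 0,"ry": 0,"rz": 0.072,"fingers": 1},{"tx": 483,"ty": -324,"tz": 54,"rx": 0,"ry": 0,"rz": 0.072,"fingers": 1},{"tx": 483,"ty": -324,"tz": 54,"rx": 0,"ry": 0,"rz": 0.072,"fingers": 1},{"tx": 483,"ty": -324,"tz": 54,"rx": 0,"ry": 0,"rz": 0.072,"fingers": 1}]}}

```text
time_s: 1.15
tool_pos: [0.5203, -0.1972, 0.1883]
ee_rot: [[0.957, 0.291, -0.0], [0.291, -0.957, -0.0], [-0.0, 0.0, -1.0]]
contact_force: [-0.1, 0.9, -0.3]
width: 0.996
grip_force: 0.0
```

Run:
```python
from h import *
import pickle
w=grab_frame('wrist'); o=arm.observe(); pickle.dump((w,o),open('W1.pkl','wb'))
save(w,'w1.png'); print(o['tool_pos'],o['joints'])
for X in [(.567,-.047,.012),(.445,-.255,.026)]: print(proj(w,X))
```

```text
[ 0.52559455 -0.18662384  0.18845017] [ 0.76808124  0.41536217 -0.58951568  1.82841274  0.2659663   0.97534892
 -1.19609012]
[194.24595874  99.88641768]
[346.87791089 259.64325032]
```

View pics/w1.png

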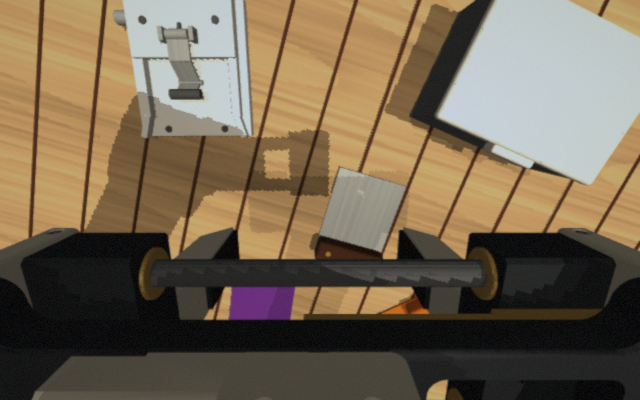

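>>> {"fn": "step_arm", "kwargs": {"series": [{"tx": 20,"ty": -121,"tz": 30,"rx": 0,"ry": 0,"rz": 0,"fingers": 0.5},{"tx": 20,"ty": -121,"tz": 30,"rx": 0,"ry": 0,"rz": 0,"fingers": 0.5},{"tx": 20,"ty": -121,"tz": 30,"rx": 0,"ry": 0,"rz": 0,"fingers": 0.5},{"tx": 20,"ty": -121,"tz": 30,"rx": 0,"ry": 0,"rz": 0,"fingers": 0.5},{"tx": 20,"ty": -121,"tz": 30,"rx": 0,"ry": 0,"rz": 0,"fingers": 0.5},{"tx": 20,"ty": -121,"tz": 30,"rx": 0,"ry": 0,"rz": 0,"fingers": 0.5},{"tx": 20,"ty": -121,"tz": 30,"rx": 0,"ry": 0,"rz": 0,"fingers": 0.5},{"tx": 20,"ty": -121,"tz": 30,"rx": 0,"ry": 0,"rz": 0,"fingers": 0.5}]}}

```text
time_s: 1.87
tool_pos: [0.5039, -0.0794, 0.1587]
ee_rot: [[0.957, 0.289, 0.001], [0.289, -0.957, -0.001], [0.0, 0.001, -1.0]]
contact_force: [-0.3, 0.7, 0.7]
width: 0.505
grip_force: 0.0
```

Run:
```python
from h import *
import pickle
w=grab_frame('wrist'); o=arm.observe(); pickle.dump((w,o),open('W2.pkl','wb'))
cv2.imwrite('pics/w2.png',cv2.resize(w['img'][:260,150:510,::-1],None,fx=2.2,fy=2.2,interpolation=cv2.INTER_CUBIC)); print(o['tool_pos'],o['width'])
```

```text
[ 0.5038415  -0.07919298  0.15869687] 0.5057752353707473
```

View pics/w2.png

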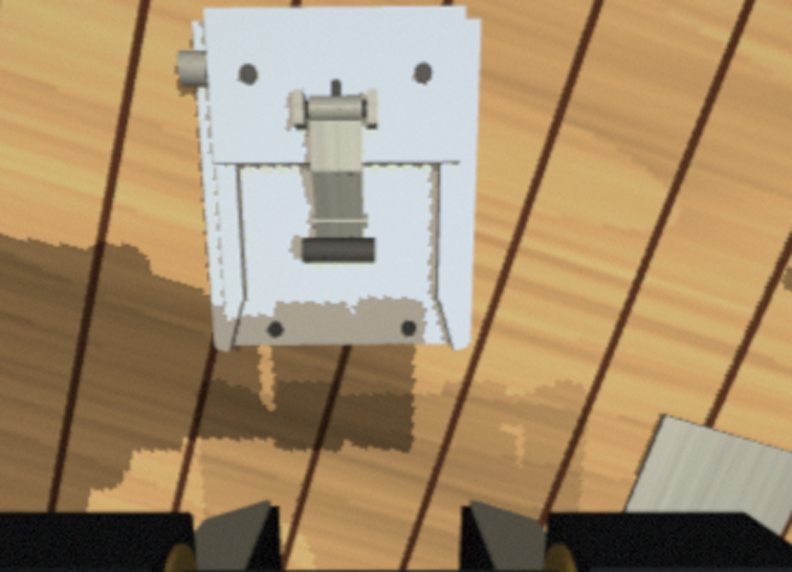

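The holder fills the top of the view. In crop pixels: bar from (302,249) to (375,249), hinge pin (336,108), slot top edge v=162, front edge v=346, rail inner edges at u≈242 and 436. The blade's corner is at lower right. I'll convert these to positions.

Run:
```python
from h import *
import pickle
w,o=pickle.load(open('W2.pkl','rb')); im=w['img']
def c(u,v,z): return onz(w,150+(u+.5)/2.2-.5,(v+.5)/2.2-.5,z)
g=cv2.cvtColor(im,cv2.COLOR_RGB2GRAY); m=np.zeros_like(g); m[104:124,280:327]=(g[104:124,280:327]<100)*255
cs,_=cv2.findContours(m,0,1); b=cv2.minAreaRect(max(cs,key=cv2.contourArea)); print('bar',b)
bar=onz(w,*b[0],.031); print('bar c',bar.round(4))
P={'slotL':c(214,162,.026),'slotR':c(458,162,.026),'pinL':c(300,108,.037),'pinR':c(372,108,.037),'rL1':c(240,172,.022),'rL2':c(244,298,.022),'rR1':c(436,172,.022),'rR2':c(437,298,.022),
'boL':c(230,347,.012),'boR':c(455,347,.012),'cL':c(214,345,.022),'cR':c(470,345,.022),'barL':c(302,250,.031),'barR':c(375,248,.031),'backL':c(205,8,.026),'backR':c(466,8,.026)}
# fit in-plane yaw from rails+slot, report each in holder frame guess
d1=P['rL1']-P['rL2'];d2=P['rR1']-P['rR2'];d3=P['slotL']-P['slotR'];d4=P['boL']-P['boR'];d5=P['backL']-P['backR']
print('yaws',[round(float(np.arctan2(d[1],d[0])),4) for d in(d1,d2)],[round(float(np.arctan2(-d[0],d[1])),4) for d in (d3,d4,d5)])
yaw=0.29
ex=np.array([np.cos(yaw),np.sin(yaw),0]);ey=np.array([-ex[1],ex[0],0])
for k in P: print(k,(P[k]@ex*1000).round(1),(P[k]@ey*1000).round(1))
print('bar',bar@ex*1000,bar@ey*1000,'tcp',o['tool_pos']@ex*1000,o['tool_pos']@ey*1000)
# top-view check with bar
f=pickle.load(open('F0.pkl','rb'))
for n in f: print(n,proj(f[n],bar).round(1))
# triangulate bar also in W1
w1,_=pickle.load(open('W1.pkl','rb')); print('w1 pred',proj(w1,bar))
# blade in W1
hsv=cv2.cvtColor(w1['img'],cv2.COLOR_RGB2HSV); m=((hsv[...,1]<45)&(hsv[...,2]>110)).astype(np.uint8)*255
m[:,:310]=0;m[:,412:]=0;m[:160]=0;m[256:]=0
cs,_=cv2.findContours(m,0,1); k=max(cs,key=cv2.contourArea); print(cv2.contourArea(k),cv2.approxPolyDP(k,4,True)[:,0].tolist())
```

```text
bar ((303.5, 112.5), (31.0, 11.0), 0.0)
bar c [ 0.572  -0.0449  0.031 ]
yaws [0.2739, 0.3281] [0.2928, 0.2926, 0.293]
slotL 568.7 -156.4
slotR 568.9 -255.1
pinL 586.4 -192.8
pinR 586.5 -220.2
rL1 565.4 -166.0
rL2 514.6 -165.2
rR1 565.6 -246.7
rR2 514.8 -248.6
boL 492.1 -155.9
boR 492.3 -258.5
cL 494.2 -151.0
cR 494.5 -263.8
barL 534.5 -191.7
barR 535.4 -221.7
backL 623.4 -156.3
backR 623.6 -256.1
bar 535.2908164638194 -206.5932458251199 tcp 460.15762167762625 -219.96078696195687
side [326.8 202.4]
top [333.8 200.4]
w1 pred [185.30803485  93.0498141 ]
4500.0 [[340, 168], [319, 234], [380, 251], [404, 186]]
```

>>> {"fn": "step_arm", "kwargs": {"series": [{"tx": 74.5,"ty": -13.4,"tz": 70,"rx": 0,"ry": 0,"rz": 0,"fingers": 0.5},{"tx": 74.5,"ty": -13.4,"tz": 70,"rx": 0,"ry": 0,"rz": 0,"fingers": 0.5},{"tx": 74.5,"ty": -13.4,"tz": 70,"rx": 0,"ry": 0,"rz": 0,"fingers": 0.5},{"tx": 74.5,"ty": -13.4,"tz": 90,"rx": 0,"ry": 0,"rz": 0,"fingers": 0.5},{"tx": 74.5,"ty": -13.4,"tz": 105,"rx": 0,"ry": 0,"rz": 0,"fingers": 0.5},{"tx": 74.5,"ty": -13.4,"tz": 120,"rx": 0,"ry": 0,"rz": 0,"fingers": 0.5},{"tx": 74.5,"ty": -13.4,"tz": 129,"rx": 0,"ry": 0,"rz": 0,"fingers": 0.5},{"tx": 74.5,"ty": -13.4,"tz": 129,"rx": 0,"ry": 0,"rz": 0,"fingers": 0.5},{"tx": 74.5,"ty": -13.4,"tz": 129,"rx": 0,"ry": 0,"rz": 0,"fingers": 0.5},{"tx": 74.5,"ty": -13.4,"tz": 129,"rx": 0,"ry": 0,"rz": 0,"fingers": 0.5}]}}

```text
time_s: 2.75
tool_pos: [0.5717, -0.0433, 0.0304]
ee_rot: [[0.957, 0.291, 0.001], [0.291, -0.957, -0.0], [0.001, 0.001, -1.0]]
contact_force: [0.1, 0.3, 0.1]
width: 0.5
grip_force: 0.0
```

Run:
```python
from h import *
o=arm.observe(); p=o['tool_pos']; O=np.array([.5655,-.0469,0]); ex=np.array([np.cos(.293),np.sin(.293),0]); ey=np.array([-ex[1],ex[0],0])
print('tcp holder',((p-O)@ex*1e3).round(1),((p-O)@ey*1e3).round(1),p[2],o['contact_force'],np.arctan2(o['ee_rot'][1,0],o['ee_rot'][0,0]),o['joints'].round(2))
f=grab_frame('side'); a=proj(f,p).astype(int)
cv2.imwrite('pics/s1.png',cv2.resize(f['img'][max(0,a[1]-70):a[1]+40,a[0]-70:a[0]+70,::-1],None,fx=5,fy=5,interpolation=cv2.INTER_CUBIC))
```

```text
tcp holder 7.0 1.7 0.03039732434799642 [0.12565037 0.26030485 0.13973063] 0.2951282885225773 [ 0.41  0.67 -0.5   1.87  0.47  0.72 -1.63]
```

View pics/s1.png

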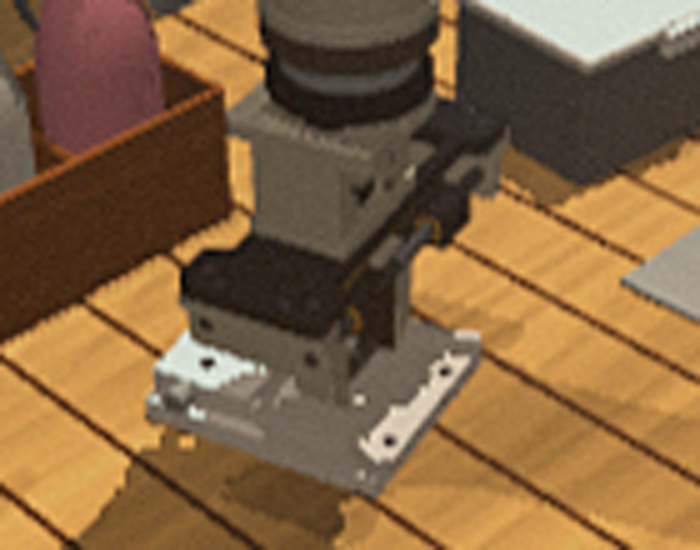

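The fingers straddle the clip grip just above the bed with nothing else touched. The hand sits 1.7 mm off-centre, so I'll correct that and pinch.

>>> {"fn": "step_arm", "kwargs": {"series": [{"tx": -1,"ty": 1.5,"tz": 0.5,"rx": 0,"ry": 0,"rz": 0,"fingers": 0.42},{"tx": -1,"ty": 1.5,"tz": 0.5,"rx": 0,"ry": 0,"rz": 0,"fingers": 0.36},{"tx": -1,"ty": 1.5,"tz": 0.5,"rx": 0,"ry": 0,"rz": 0,"fingers": 0.25},{"tx": -1,"ty": 1.5,"tz": 0.5,"rx": 0,"ry": 0,"rz": 0,"fingers": 0.25},{"tx": -1,"ty": 1.5,"tz": 0.5,"rx": 0,"ry": 0,"rz": 0,"fingers": 0.25},{"tx": -1,"ty": 1.5,"tz": 0.5,"rx": 0,"ry": 0,"rz": 0,"fingers": 0.25}], "newtons": 20}}

```text
time_s: 3.3
tool_pos: [0.5708, -0.0456, 0.0295]
ee_rot: [[0.957, 0.291, 0.001], [0.291, -0.957, -0.001], [0.0, 0.001, -1.0]]
contact_force: [0.1, -4.3, 3.4]
width: 0.318
grip_force: 20.0
```

```bash
cat >> h.py <<'E'
O=np.array([.5655,-.0469,0]); ex=np.array([np.cos(.293),np.sin(.293),0]); ey=np.array([-ex[1],ex[0],0])
def H(p): p=np.asarray(p)-O; return np.array([p@ex,p@ey,p[2]])*1e3
E
python3 - <<'E'
from h import *
o=arm.observe(); p=H(o['tool_pos']); print(p,o['width'],o['grip_force'],o['contact_force'],o['joints'].round(2))
r=np.hypot(52,4); a0=np.arctan2(-4,-52)%(2*np.pi)
for th in np.linspace(0,2.2,12):
    g=np.array([58+r*np.cos(a0-th),34+r*np.sin(a0-th)])
    print(round(th,2),(g-[6,30]).round(1))
E
```

```text
[ 5.45715875 -0.30891079 29.48003266] 0.3179899674493015 20.00059962272644 [ 0.11854421 -4.34925566  3.36952543] [ 0.42  0.67 -0.5   1.88  0.47  0.72 -1.63]
0.0 [-0.  0.]
0.2 [ 0.2 10.4]
0.4 [ 2.5 20.6]
0.6 [ 6.8 30.1]
0.8 [12.9 38.5]
1.0 [20.5 45.6]
1.2 [29.4 51. ]
1.4 [39.2 54.6]
1.6 [49.5 56.1]
1.8 [59.9 55.5]
2.0 [70.  52.9]
2.2 [79.4 48.4]
```

>>> {"fn": "step_arm", "kwargs": {"series": [{"tx": 0,"ty": 0,"tz": -5.2,"rx": 0,"ry": 0.02,"rz": 0,"fingers": 0.25},{"tx": 0.2,"ty": 0,"tz": -10.4,"rx": 0,"ry": 0.05,"rz": 0,"fingers": 0.25},{"tx": 1.1,"ty": 0,"tz": -15.5,"rx": 0,"ry": 0.07,"rz": 0,"fingers": 0.25},{"tx": 2.5,"ty": 0,"tz": -20.6,"rx": 0,"ry": 0.1,"rz": 0,"fingers": 0.25},{"tx": 4.5,"ty": 0,"tz": -25.4,"rx": 0,"ry": 0.12,"rz": 0,"fingers": 0.25},{"tx": 6.8,"ty": 0,"tz": -30.1,"rx": 0,"ry": 0.15,"rz": 0,"fingers": 0.25},{"tx": 9.7,"ty": 0,"tz": -34.4,"rx": 0,"ry": 0.17,"rz": 0,"fingers": 0.25},{"tx": 12.9,"ty": 0,"tz": -38.5,"rx": 0,"ry": 0.2,"rz": 0,"fingers": 0.25},{"tx": 16.5,"ty": 0,"tz": -42.2,"rx": 0,"ry": 0.22,"rz": 0,"fingers": 0.25},{"tx": 20.5,"ty": 0,"tz": -45.6,"rx": 0,"ry": 0.25,"rz": 0,"fingers": 0.25},{"tx": 24.8,"ty": 0,"tz": -48.5,"rx": 0,"ry": 0.27,"rz": 0,"fingers": 0.25},{"tx": 29.4,"ty": 0,"tz": -51,"rx": 0,"ry": 0.3,"rz": 0,"fingers": 0.25}]}}

```text
time_s: 4.3
tool_pos: [0.597, -0.0376, 0.08]
ee_rot: [[0.915, 0.29, 0.281], [0.277, -0.957, 0.084], [0.293, 0.001, -0.956]]
contact_force: [-4.5, -5.4, 6.4]
width: 0.321
grip_force: 20.0
```

```bash
cat >> h.py <<'E'
def gripxz(th): return np.array([58-52*np.cos(th)-4*np.sin(th),34-4*np.cos(th)+52*np.sin(th)])
E
python3 - <<'E'
from h import *
o=arm.observe(); p=H(o['tool_pos']); R=o['ee_rot']; print(p,o['width'],o['grip_force'],o['contact_force'],o['joints'].round(2))
print('tilt',np.arcsin(R[:,2]@ex)); print('theta',np.arctan2(p[2]-34,58-p[0])+.077,'r',np.hypot(p[2]-34,58-p[0]))
t=.3; # relative shifts in tilted tool axes from theta 1.2
for th in np.arange(1.3,2.16,.1):
    d=gripxz(th)-gripxz(1.2); c,s=np.cos(t),np.sin(t)
    # tool x=(c, s up), tool z=(s,-c)
    print(round(th,1),'tx',(d@[c,s]).round(1),'tz',(d@[s,-c]).round(1))
E
```

```text
[32.85105985 -0.16259899 80.00683952] 0.3205821076291931 20.001118183135986 [-4.45032855 -5.39404668  6.42519982] [ 0.55  0.53 -0.57  2.04  0.44  0.4  -1.58]
tilt 0.297549479253908
theta 1.1475404230497497 r 52.43184598213715
1.3 tx 5.2 tz -0.5
1.4 tx 10.4 tz -0.5
1.5 tx 15.6 tz 0.0
1.6 tx 20.7 tz 1.1
1.7 tx 25.7 tz 2.6
1.8 tx 30.5 tz 4.7
1.9 tx 35.0 tz 7.2
2.0 tx 39.3 tz 10.1
2.1 tx 43.3 tz 13.5
```

>>> {"fn": "step_arm", "kwargs": {"series": [{"tx": 5.2,"ty": 0,"tz": -0.5,"rx": 0,"ry": 0.01,"rz": 0,"fingers": 0.25},{"tx": 10.4,"ty": 0,"tz": -0.5,"rx": 0,"ry": 0.02,"rz": 0,"fingers": 0.25},{"tx": 15.6,"ty": 0,"tz": 0,"rx": 0,"ry": 0.03,"rz": 0,"fingers": 0.25},{"tx": 20.7,"ty": 0,"tz": 1.1,"rx": 0,"ry": 0.04,"rz": 0,"fingers": 0.25},{"tx": 25.7,"ty": 0,"tz": 2.6,"rx": 0,"ry": 0.05,"rz": 0,"fingers": 0.25},{"tx": 30.5,"ty": 0,"tz": 4.7,"rx": 0,"ry": 0.06,"rz": 0,"fingers": 0.25},{"tx": 35,"ty": 0,"tz": 7.2,"rx": 0,"ry": 0.07,"rz": 0,"fingers": 0.25},{"tx": 39.3,"ty": 0,"tz": 10.1,"rx": 0,"ry": 0.08,"rz": 0,"fingers": 0.25},{"tx": 43.3,"ty": 0,"tz": 13.5,"rx": 0,"ry": 0.09,"rz": 0,"fingers": 0.25},{"tx": 43.3,"ty": 0,"tz": 13.5,"rx": 0,"ry": 0.1,"rz": 0,"fingers": 0.25},{"tx": 43.3,"ty": 0,"tz": 13.5,"rx": 0,"ry": 0.1,"rz": 0,"fingers": 0.25}]}}

```text
time_s: 5.22
tool_pos: [0.6445, -0.0228, 0.0809]
ee_rot: [[0.879, 0.291, 0.377], [0.267, -0.957, 0.114], [0.394, 0.001, -0.919]]
contact_force: [6.5, -3.2, 1.7]
width: 0.32
grip_force: 20.0
```

Run:
```python
from h import *
o=arm.observe(); p=H(o['tool_pos']); R=o['ee_rot']; print(p,o['width'],o['grip_force'],o['contact_force'],o['joints'].round(2))
print('tilt',np.arcsin(R[:,2]@ex)); print('theta',np.arctan2(p[2]-34,58-p[0])+.077,'r',np.hypot(p[2]-34,58-p[0]))
```

```text
[82.58585815  0.2141757  80.89432839] 0.320441618713279 19.999871850013733 [ 6.50504963 -3.21785708  1.66350553] [ 0.51  0.56 -0.54  2.01  0.48  0.28 -1.62]
tilt 0.40519971316843073
theta 2.1306803990265384 r 52.948488705134814
```

>>> {"fn": "step_arm", "kwargs": {"series": [{"tx": 0,"ty": 0,"tz": 0,"rx": 0,"ry": 0,"rz": 0,"fingers": 0.4},{"tx": 0,"ty": 0,"tz": 0,"rx": 0,"ry": 0,"rz": 0,"fingers": 0.5},{"tx": 0,"ty": 0,"tz": 0,"rx": 0,"ry": 0,"rz": 0,"fingers": 0.5},{"tx": 0,"ty": 0,"tz": -25,"rx": 0,"ry": 0,"rz": 0,"fingers": 0.5},{"tx": 0,"ty": 0,"tz": -60,"rx": 0,"ry": 0,"rz": 0,"fingers": 0.5},{"tx": 0,"ty": 0,"tz": -90,"rx": 0,"ry": 0,"rz": 0,"fingers": 0.5},{"tx": 0,"ty": 0,"tz": -90,"rx": 0,"ry": -0.1,"rz": 0,"fingers": 0.5},{"tx": 0,"ty": 0,"tz": -90,"rx": 0,"ry": -0.1,"rz": 0,"fingers": 0.5}]}}

```text
time_s: 5.88
tool_pos: [0.6099, -0.0345, 0.1654]
ee_rot: [[0.914, 0.289, 0.284], [0.276, -0.957, 0.084], [0.296, 0.001, -0.955]]
contact_force: [2.9, 0.9, 0.8]
width: 0.498
grip_force: 0.0
```

Run:
```python
from h import *
import pickle
o=arm.observe(); print(o['tool_pos'],H(o['tool_pos']),np.arcsin(o['ee_rot'][:,2]@ex))
f=grab_frame('side'); a=proj(f,(.6,-.03,.05)).astype(int)
s=cv2.resize(f['img'][a[1]-60:a[1]+40,a[0]-60:a[0]+60,::-1],None,fx=4,fy=4,interpolation=cv2.INTER_CUBIC)
cv2.imwrite('pics/s2.png',s)
w,_=pickle.load(open('W1.pkl','rb'))
P=[onz(w,u,v,.003) for u,v in [(339.5,167.5),(404.5,185.5)]]; Q=[onz(w,u,v,.003) for u,v in [(380,251.5),(318.5,234.5)]]
e=(P[0]+P[1])/2; d=P[0]-P[1]; print('edge',e,'w',np.linalg.norm(d),'yaw',np.arctan2(-d[0],d[1]))
for a,b in((P[0],Q[1]),(P[1],Q[0])): d=a-b; print(np.linalg.norm(d),np.arctan2(d[1],d[0]))
T=pickle.load(open('F0.pkl','rb'))['top']
for X in P+Q: print(proj(T,X).round(1))
```

```text
[ 0.609919   -0.0345104   0.16539517] [ 46.10437134  -0.96776999 165.39516784] 0.30055970988830516
edge [ 0.54305702 -0.25549536  0.003     ] w 0.07889981433425074 yaw 0.024523991765489143
0.08572525024962482 0.011953399561071585
0.0871134554213824 0.01844658326360787
[394.3 211.8]
[422.3 211. ]
[424.1 242. ]
[395.6 242.4]
```

View pics/s2.png

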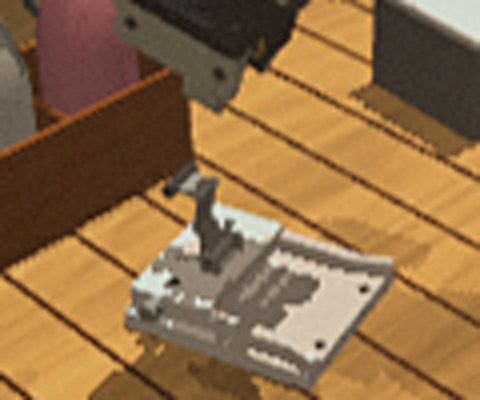

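The clip stands open by itself, nothing else has moved, and the hand is clear. Now I'll move over the scraper for a closer measurement.

>>> {"fn": "step_arm", "kwargs": {"series": [{"tx": -216,"ty": 165,"tz": -51,"rx": -0.041,"ry": -0.3,"rz": 0.275,"fingers": 1},{"tx": -216,"ty": 165,"tz": -51,"rx": -0.041,"ry": -0.3,"rz": 0.275,"fingers": 1},{"tx": -216,"ty": 165,"tz": -51,"rx": -0.041,"ry": -0.3,"rz": 0.275,"fingers": 1},{"tx": -216,"ty": 165,"tz": -51,"rx": -0.041,"ry": -0.3,"rz": 0.275,"fingers": 1},{"tx": -216,"ty": 165,"tz": -51,"rx": -0.041,"ry": -0.3,"rz": 0.275,"fingers": 1},{"tx": -216,"ty": 165,"tz": -51,"rx": -0.041,"ry": -0.3,"rz": 0.275,"fingers": 1},{"tx": -216,"ty": 165,"tz": -51,"rx": -0.041,"ry": -0.3,"rz": 0.275,"fingers": 1},{"tx": -216,"ty": 165,"tz": -51,"rx": -0.041,"ry": -0.3,"rz": 0.275,"fingers": 1},{"tx": -216,"ty": 165,"tz": -51,"rx": -0.041,"ry": -0.3,"rz": 0.275,"fingers": 1},{"tx": -216,"ty": 165,"tz": -51,"rx": -0.041,"ry": -0.3,"rz": 0.275,"fingers": 1},{"tx": -216,"ty": 165,"tz": -51,"rx": -0.041,"ry": -0.3,"rz": 0.275,"fingers": 1},{"tx": -216,"ty": 165,"tz": -51,"rx": -0.041,"ry": -0.3,"rz": 0.275,"fingers": 1}]}}

```text
time_s: 6.93
tool_pos: [0.4459, -0.2533, 0.1474]
ee_rot: [[1.0, 0.023, -0.001], [0.023, -1.0, 0.001], [-0.001, -0.001, -1.0]]
contact_force: [0.0, 0.1, 0.4]
width: 1.001
grip_force: 0.0
```

Run:
```python
from h import *
import pickle
w=grab_frame('wrist'); o=arm.observe(); pickle.dump((w,o),open('W3.pkl','wb'))
print(o['tool_pos'],o['ee_rot'].round(3),o['joints'].round(2),o['width'])
cv2.imwrite('pics/w3.png',cv2.resize(w['img'][20:270,150:510,::-1],None,fx=2.2,fy=2.2,interpolation=cv2.INTER_CUBIC))
hsv=cv2.cvtColor(w['img'],cv2.COLOR_RGB2HSV)
m=((hsv[...,1]<50)&(hsv[...,2]>110)).astype(np.uint8)*255; m[225:]=0
cs,_=cv2.findContours(m,0,1)
for k in cs:
    if cv2.contourArea(k)>1500: print(cv2.contourArea(k),cv2.approxPolyDP(k,4,True)[:,0].tolist())
```

```text
[ 0.4457614  -0.25361127  0.14755412] [[ 1.     0.022 -0.001]
 [ 0.022 -1.     0.001]
 [-0.001 -0.001 -1.   ]] [ 0.95  0.4  -0.59  1.96  0.29  0.86 -1.34] 0.999581684510072
6088.0 [[282, 88], [284, 163], [297, 156], [300, 172], [302, 157], [309, 157], [311, 164], [311, 157], [317, 156], [320, 163], [321, 157], [339, 155], [342, 177], [361, 178], [366, 90]]
10399.0 [[22, 16], [52, 84], [57, 110], [149, 81], [157, 72], [168, 74], [135, 0], [124, 0], [145, 57], [120, 0], [67, 0]]
```

View pics/w3.png

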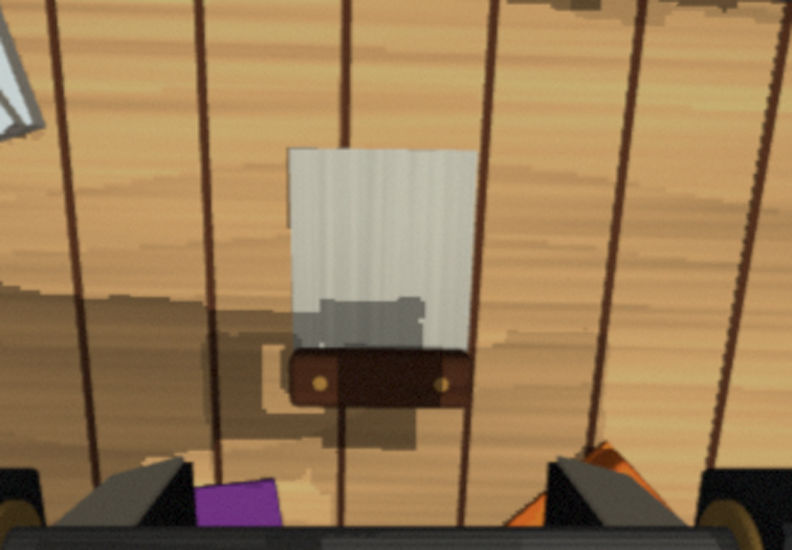

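Close view: blade front corners at crop (290,149) and (477,150), grip from u 291 to 470 and v 350 to 407, nothing overlapping it. Computing the pose.

Run:
```python
from h import *
import pickle
w,o=pickle.load(open('W3.pkl','rb'))
def c(u,v,z): return onz(w,150+(u+.5)/2.2-.5,20+(v+.5)/2.2-.5,z)
A,B,C,D=c(289.5,149,.003),c(477,150.5,.003),c(291,348,.003),c(470,349,.003)
e=(A+B)/2; d=A-B; y=np.arctan2(-d[0],d[1]); print('edge',e,np.linalg.norm(d),y,[np.arctan2(*(p-q)[[1,0]]) for p,q in((A,C),(B,D))],np.linalg.norm(A-C))
g=[c(292,406,.026),c(470,408,.026)]; print('grip rear top',g,np.linalg.norm(g[0]-g[1]))
pin=[c(319,384,.026),c(442,385,.026)]; m=(pin[0]+pin[1])/2; dd=pin[0]-pin[1]; print('pins mid',m,np.arctan2(-dd[0],dd[1]))
s=np.array([np.cos(y),np.sin(y),0]); print('grip from edge',e-.097*s)
```

```text
edge [ 0.5433289  -0.25609987  0.003     ] 0.07989130168772196 0.015147204388143671 [np.float64(-0.0021004904016135545), np.float64(0.02910127464174552)] 0.08634362439047251
grip rear top [array([ 0.43539283, -0.21891362,  0.026     ]), array([ 0.43626947, -0.29653466,  0.026     ])] 0.07762598953657265
pins mid [ 0.44596659 -0.25722292  0.026     ] 0.014581926022941241
grip from edge [ 0.44634003 -0.25756909  0.003     ]
```

>>> {"fn": "step_arm", "kwargs": {"series": [{"tx": 0.4,"ty": 3.8,"tz": 35,"rx": 0,"ry": 0,"rz": 0.007,"fingers": 1},{"tx": 0.4,"ty": 3.8,"tz": 70,"rx": 0,"ry": 0,"rz": 0.007,"fingers": 1},{"tx": 0.4,"ty": 3.8,"tz": 95,"rx": 0,"ry": 0,"rz": 0.007,"fingers": 1},{"tx": 0.4,"ty": 3.8,"tz": 95,"rx": 0,"ry": 0,"rz": 0.007,"fingers": 1},{"tx": 0.4,"ty": 3.8,"tz": 110,"rx": 0,"ry": 0,"rz": 0.007,"fingers": 1},{"tx": 0.4,"ty": 3.8,"tz": 120,"rx": 0,"ry": 0,"rz": 0.007,"fingers": 1},{"tx": 0.4,"ty": 3.8,"tz": 126.5,"rx": 0,"ry": 0,"rz": 0.007,"fingers": 1},{"tx": 0.4,"ty": 3.8,"tz": 126.5,"rx": 0,"ry": 0,"rz": 0.007,"fingers": 1},{"tx": 0.4,"ty": 3.8,"tz": 126.5,"rx": 0,"ry": 0,"rz": 0.007,"fingers": 1}]}}

```text
time_s: 7.73
tool_pos: [0.4453, -0.2591, 0.0218]
ee_rot: [[1.0, 0.012, -0.002], [0.012, -1.0, 0.0], [-0.002, -0.0, -1.0]]
contact_force: [-0.2, 0.4, -0.5]
width: 1.0
grip_force: 0.0
```

```bash
python3 -c "
from h import *
o=arm.observe();print(o['tool_pos'],o['contact_force'],o['joints'].round(2),np.arctan2(o['ee_rot'][1,0],o['ee_rot'][0,0]))"
```

```text
[ 0.44530136 -0.25907072  0.02175729] [-0.19891969  0.36535124 -0.51543401] [ 0.85  0.6  -0.47  2.02  0.45  0.62 -1.48] 0.012226963475578086
```

>>> {"fn": "step_arm", "kwargs": {"series": [{"tx": 0.7,"ty": -1.3,"tz": 0.7,"rx": 0,"ry": 0,"rz": 0,"fingers": 0.93},{"tx": 0.7,"ty": -1.3,"tz": 0.7,"rx": 0,"ry": 0,"rz": 0,"fingers": 0.88},{"tx": 0.7,"ty": -1.3,"tz": 0.7,"rx": 0,"ry": 0,"rz": 0,"fingers": 0.8},{"tx": 0.7,"ty": -1.3,"tz": 0.7,"rx": 0,"ry": 0,"rz": 0,"fingers": 0.8},{"tx": 0.7,"ty": -1.3,"tz": 0.7,"rx": 0,"ry": 0,"rz": 0,"fingers": 0.8},{"tx": 0.7,"ty": -1.3,"tz": 0.7,"rx": 0,"ry": 0,"rz": 0,"fingers": 0.8}], "newtons": 50}}

```text
time_s: 8.23
tool_pos: [0.4461, -0.2579, 0.0212]
ee_rot: [[1.0, 0.012, -0.001], [0.012, -1.0, -0.0], [-0.001, 0.0, -1.0]]
contact_force: [-1.2, 1.4, 6.3]
width: 0.865
grip_force: 50.0
```

```bash
python3 -c "
from h import *
o=arm.observe();R=o['ee_rot'];print(o['tool_pos'],o['contact_force'],o['width'],o['grip_force'],np.arctan2(R[1,0],R[0,0]))
# target: over bed, edge at holder x=-40 -> grip centre x=-137, z high
for X in((-137,0),(-100,0),(-60,0)):
  T=O+ex*X[0]/1e3+ey*X[1]/1e3; d=T-o['tool_pos']; print(X,T,(R.T@d*1e3).round(1))
"
```

```text
[ 0.44611309 -0.25794437  0.02119911] [-1.15342652  1.36504835  6.28959803] 0.8649229721020187 50.00152051448822 0.011983221216087135
(-137, 0) [ 0.43433871 -0.08646912  0.        ] [  -9.7 -171.6   21.2]
(-100, 0) [ 0.46976183 -0.07578257  0.        ] [  25.9 -181.9   21.1]
(-60, 0) [ 0.5080571  -0.06422954  0.        ] [  64.3 -193.    21.1]
```

>>> {"fn": "step_arm", "kwargs": {"series": [{"tx": 0,"ty": 0,"tz": -15,"rx": 0,"ry": 0,"rz": 0,"fingers": 0.8},{"tx": 0,"ty": 0,"tz": -35,"rx": 0,"ry": 0,"rz": 0,"fingers": 0.8},{"tx": 0,"ty": 0,"tz": -55,"rx": 0,"ry": 0,"rz": 0,"fingers": 0.8},{"tx": -2,"ty": -30,"tz": -60,"rx": 0,"ry": 0,"rz": -0.05,"fingers": 0.8},{"tx": -4,"ty": -65,"tz": -60,"rx": 0,"ry": 0,"rz": -0.1,"fingers": 0.8},{"tx": -6,"ty": -100,"tz": -60,"rx": 0,"ry": 0,"rz": -0.16,"fingers": 0.8},{"tx": -8,"ty": -135,"tz": -60,"rx": 0,"ry": 0,"rz": -0.22,"fingers": 0.8},{"tx": -9.7,"ty": -160,"tz": -60,"rx": 0,"ry": 0,"rz": -0.26,"fingers": 0.8},{"tx": -9.7,"ty": -171.6,"tz": -60,"rx": 0,"ry": 0,"rz": -0.281,"fingers": 0.8},{"tx": -9.7,"ty": -171.6,"tz": -60,"rx": 0,"ry": 0,"rz": -0.281,"fingers": 0.8},{"tx": -9.7,"ty": -171.6,"tz": -60,"rx": 0,"ry": 0,"rz": -0.281,"fingers": 0.8}]}}

```text
time_s: 9.15
tool_pos: [0.4337, -0.0865, 0.0804]
ee_rot: [[0.957, 0.289, -0.002], [0.289, -0.957, -0.0], [-0.002, -0.001, -1.0]]
contact_force: [-0.5, -0.8, -2.7]
width: 0.866
grip_force: 50.0
```

Run:
```python
from h import *
import pickle
w=grab_frame('wrist'); s=grab_frame('side'); o=arm.observe(); pickle.dump((w,s,o),open('W4.pkl','wb'));R=o['ee_rot']
print(H(o['tool_pos']),np.arctan2(R[1,0],R[0,0]),R[:,2],o['contact_force'],o['joints'].round(2))
a=cv2.resize(w['img'][0:250,180:480,::-1],None,fx=2,fy=2,interpolation=cv2.INTER_CUBIC)
p=proj(s,o['tool_pos']).astype(int); print(p)
u0,v0=p[0]-100,p[1]-50
b=cv2.resize(s['img'][v0:v0+100,u0:u0+150,::-1],(0,0),fx=4,fy=4,interpolation=cv2.INTER_CUBIC)
cv2.imwrite('pics/w4.png',a); cv2.imwrite('pics/s4.png',b); print(u0,v0)
```

```text
[-137.8393288    -1.26354247   80.40047432] 0.2903631231456927 [-2.33356467e-03 -4.75268710e-04 -9.99997164e-01] [-0.21156437 -0.06125714 -3.05921945] [ 0.7   0.43 -0.65  2.16  0.41  0.68 -1.52]
[383 203]
283 153
```

View pics/w4.png

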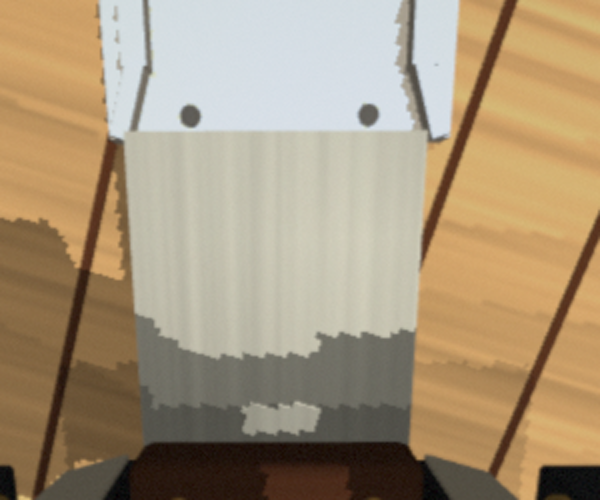

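The held blade is square to the holder, its edge corners at crop (124,131) and (427,131), with the holder's flared mouth just ahead. Solving for the edge's height (droop) and lateral offset:

Run:
```python
from h import *
import pickle
w,s,o=pickle.load(open('W4.pkl','rb'))
def px(u,v): return 180+(u+.5)/2-.5,(v+.5)/2-.5
for z in(.045,.055,.060,.065):
    A,B=H(onz(w,*px(124,131.5),z)),H(onz(w,*px(427,131),z)); C=H(onz(w,*px(145,442),z)); 
    print(z,'w',np.linalg.norm(A-B).round(1),'mid',((A+B)/2).round(1),'yaw',np.arctan2(-(A-B)[0],(A-B)[1]).round(4))
rl,rr=H(onz(w,*px(150,40),.022)),H(onz(w,*px(408,40),.022)); print('rails',rl,rr)
h1,h2=H(onz(w,*px(190,116),.012)),H(onz(w,*px(368,115),.012)); print('holes',h1,h2,(h1+h2)/2)
f1,f2=H(onz(w,*px(131,131),.012)),H(onz(w,*px(425,131),.012)); print('flare',f1,f2)
print('expect edge',H(o['tool_pos']+o['ee_rot'][:,0]*.097),H(o['tool_pos'])[2]-21.2)
```

```text
0.045 w 87.9 mid [-37.5   0.9  45. ] yaw 0.0019
0.055 w 83.2 mid [-39.    0.9  55. ] yaw 0.0019
0.06 w 80.8 mid [-39.7   0.9  60. ] yaw 0.0019
0.065 w 78.4 mid [-40.5   0.9  65. ] yaw 0.0019
rails [-7.56444603 40.35033564 22.        ] [ -7.54019647 -40.61869719  22.        ]
holes [-27.70540275  29.97708639  12.        ] [-27.3726231  -30.38664696  12.        ] [-27.53901293  -0.20478029  12.        ]
flare [-32.40817148  50.30032339  12.        ] [-32.37046447 -50.04780369  12.        ]
expect edge [-40.8399389   -1.51931851  80.17039506] 59.20047431967288
```

>>> {"fn": "step_arm", "kwargs": {"series": [{"tx": 0,"ty": 0.5,"tz": 15,"rx": 0,"ry": 0,"rz": 0,"fingers": 0.8},{"tx": 0,"ty": 0.5,"tz": 30,"rx": 0,"ry": 0,"rz": 0,"fingers": 0.8},{"tx": 0,"ty": 0.5,"tz": 40,"rx": 0,"ry": 0,"rz": 0,"fingers": 0.8},{"tx": 0,"ty": 0.5,"tz": 45,"rx": 0,"ry": 0,"rz": 0,"fingers": 0.8},{"tx": 0,"ty": 0.5,"tz": 45,"rx": 0,"ry": 0,"rz": 0,"fingers": 0.8},{"tx": 6,"ty": 0.5,"tz": 45,"rx": 0,"ry": 0,"rz": 0,"fingers": 0.8},{"tx": 12,"ty": 0.5,"tz": 45,"rx": 0,"ry": 0,"rz": 0,"fingers": 0.8},{"tx": 12,"ty": 0.5,"tz": 45,"rx": 0,"ry": 0,"rz": 0,"fingers": 0.8},{"tx": 12,"ty": 0.5,"tz": 45,"rx": 0,"ry": 0,"rz": 0,"fingers": 0.8}]}}

```text
time_s: 10.0
tool_pos: [0.4469, -0.0831, 0.0362]
ee_rot: [[0.957, 0.289, -0.0], [0.289, -0.957, 0.0], [0.0, -0.0, -1.0]]
contact_force: [-0.2, 0.2, -3.7]
width: 0.865
grip_force: 50.0
```

```bash
cat > m.py <<'E'
from h import *
w=grab_frame('wrist'); o=arm.observe(); R=o['ee_rot']
p=H(o['tool_pos']); print('tcp',p.round(2),'yaw',np.arctan2(R[1,0],R[0,0]).round(4),'tiltz',(R[:,2]@ex).round(4),'F',(o['contact_force']@ex).round(2),(o['contact_force']@ey).round(2),o['contact_force'][2].round(2),'T',o['wrist_torque'].round(2),'g',o['width'].round(4),'edge',(p[0]+97).round(1))
E
python3 - <<'E'
from m import *
a=cv2.resize(w['img'][0:250,180:480,::-1],None,fx=2.4,fy=2.4,interpolation=cv2.INTER_CUBIC)
cv2.imwrite('pics/w5.png',a)
E
```

```text
Traceback (most recent call last):
  File "m.py", line 3, in <module>
    p=H(o['tool_pos']); print('tcp',p.round(2),'yaw',np.arctan2(R[1,0],R[0,0]).round(4),'tiltz',(R[:,2]@ex).round(4),'F',(o['contact_force']@ex).round(2),(o['contact_force']@ey).round(2),o['contact_force'][2].round(2),'T',o['wrist_torque'].round(2),'g',o['width'].round(4),'edge',(p[0]+97).round(1))
                                                                                                                                                                                                                                                             ^^^^^^^^^^^^^^^^
AttributeError: 'float' object has no attribute 'round'
```

```bash
sed -i "s/o\['width'\].round(4)/round(o['width'],4)/" m.py
python3 - <<'E'
from m import *
im=w['img'].astype(int)
print('pred edge px',[proj(w,O+ex*(p[0]+97)/1e3+ey*(p[1]+y)/1e3+[0,0,.016]).round(1) for y in(40,-40)])
for X in(-28,-31):
  print([proj(w,O+ex*X/1e3+ey*y/1e3+[0,0,.022]).round(1) for y in(48.5,46,-46,-48.5)])
v=int(proj(w,O+ex*-29e-3+[0,0,.015])[1])
for r in(v,):
  print(r,'L',[(u,*im[r,u]) for u in range(225,256)]); print('R',[(u,*im[r,u]) for u in range(385,416)])
cv2.imwrite('pics/w5.png',cv2.resize(w['img'][0:250,180:480,::-1],None,fx=2.4,fy=2.4,interpolation=cv2.INTER_CUBIC))
E
```

```text
tcp [-125.24   -0.32   35.83] yaw 0.293 tiltz -0.0015 F -0.11 -0.23 -2.67 T [-0.01  0.14 -0.01] g 0.8693 edge -28.2
pred edge px [array([243.8,  68.1]), array([393.7,  68.1])]
[array([223.7,  65.7]), array([228.6,  65.7]), array([407.6,  65.8]), array([412.5,  65.8])]
[array([224.2,  72. ]), array([229.1,  72. ]), array([407.2,  72.1]), array([412. ,  72.1])]
69 L [(225, np.int64(207), np.int64(216), np.int64(218)), (226, np.int64(161), np.int64(165), np.int64(160)), (227, np.int64(122), np.int64(118), np.int64(107)), (228, np.int64(118), np.int64(111), np.int64(100)), (229, np.int64(116), np.int64(109), np.int64(99)), (230, np.int64(117), np.int64(111), np.int64(99)), (231, np.int64(125), np.int64(120), np.int64(111)), (232, np.int64(174), np.int64(179), np.int64(177)), (233, np.int64(207), np.int64(216), np.int64(219)), (234, np.int64(214), np.int64(222), np.int64(224)), (235, np.int64(215), np.int64(223), np.int64(225)), (236, np.int64(214), np.int64(223), np.int64(226)), (237, np.int64(215), np.int64(222), np.int64(227)), (238, np.int64(216), np.int64(223), np.int64(227)), (239, 
[... 1779 characters left out ...]
(173), np.int64(169), np.int64(158)), (403, np.int64(168), np.int64(161), np.int64(145)), (404, np.int64(164), np.int64(156), np.int64(140)), (405, np.int64(142), np.int64(134), np.int64(122)), (406, np.int64(105), np.int64(100), np.int64(91)), (407, np.int64(86), np.int64(81), np.int64(72)), (408, np.int64(85), np.int64(80), np.int64(72)), (409, np.int64(85), np.int64(81), np.int64(73)), (410, np.int64(89), np.int64(83), np.int64(76)), (411, np.int64(116), np.int64(117), np.int64(116)), (412, np.int64(184), np.int64(193), np.int64(201)), (413, np.int64(210), np.int64(220), np.int64(227)), (414, np.int64(214), np.int64(222), np.int64(229)), (415, np.int64(214), np.int64(223), np.int64(230))]
```

Numeric profile: rail faces at u=226 and 411.5, blade from 241.5 to 393, so the blade sits 0.8 mm to the left. I'll correct that and lower it gently to the bed.

>>> {"fn": "step_arm", "kwargs": {"series": [{"tx": 0,"ty": 0.8,"tz": 1,"rx": 0,"ry": 0,"rz": 0,"fingers": 0.8},{"tx": 0,"ty": 0.8,"tz": 1.6,"rx": 0,"ry": 0,"rz": 0,"fingers": 0.8},{"tx": 0,"ty": 0.8,"tz": 2.2,"rx": 0,"ry": 0,"rz": 0,"fingers": 0.8},{"tx": 0,"ty": 0.8,"tz": 2.4,"rx": 0,"ry": 0,"rz": 0,"fingers": 0.8},{"tx": 0,"ty": 0.8,"tz": 2.4,"rx": 0,"ry": 0,"rz": 0,"fingers": 0.8}]}}

```text
time_s: 10.52
tool_pos: [0.4456, -0.0843, 0.0331]
ee_rot: [[0.957, 0.289, -0.002], [0.289, -0.957, 0.0], [-0.002, -0.001, -1.0]]
contact_force: [0.7, -0.8, -1.1]
width: 0.865
grip_force: 50.0
```

```bash
python3 m.py
```

```text
tcp [-125.5    -1.16   33.17] yaw 0.2927 tiltz -0.0018 F -0.2 -0.26 -1.05 T [-0.08 -0.    0.02] g 0.8668 edge -28.5
```

Fz went from -3 to -1, so the blade now rests on the bed. Sliding towards the mouth.

>>> {"fn": "step_arm", "kwargs": {"series": [{"tx": 5,"ty": 0,"tz": 0,"rx": 0,"ry": 0,"rz": 0,"fingers": 0.8},{"tx": 10,"ty": 0,"tz": 0,"rx": 0,"ry": 0,"rz": 0,"fingers": 0.8},{"tx": 15,"ty": 0,"tz": 0,"rx": 0,"ry": 0,"rz": 0,"fingers": 0.8},{"tx": 20,"ty": 0,"tz": 0,"rx": 0,"ry": 0,"rz": 0,"fingers": 0.8},{"tx": 25,"ty": 0,"tz": 0,"rx": 0,"ry": 0,"rz": 0,"fingers": 0.8},{"tx": 30,"ty": 0,"tz": 0,"rx": 0,"ry": 0,"rz": 0,"fingers": 0.8},{"tx": 30,"ty": 0,"tz": 0,"rx": 0,"ry": 0,"rz": 0,"fingers": 0.8}]}}

```text
time_s: 11.15
tool_pos: [0.4762, -0.0748, 0.0333]
ee_rot: [[0.957, 0.289, -0.0], [0.289, -0.957, 0.001], [0.0, -0.001, -1.0]]
contact_force: [0.7, -0.0, -1.2]
width: 0.864
grip_force: 50.0
```

```bash
python3 m.py
```

```text
tcp [-94.13  -0.89  33.2 ] yaw 0.2936 tiltz -0.0002 F 0.29 -0.96 -0.4 T [ 0.05 -0.13  0.01] g 0.8696 edge 2.9
```

>>> {"fn": "step_arm", "kwargs": {"series": [{"tx": 5,"ty": 0.1,"tz": 0,"rx": 0,"ry": 0,"rz": 0,"fingers": 0.8},{"tx": 10,"ty": 0.1,"tz": 0,"rx": 0,"ry": 0,"rz": 0,"fingers": 0.8},{"tx": 15,"ty": 0.1,"tz": 0,"rx": 0,"ry": 0,"rz": 0,"fingers": 0.8},{"tx": 20,"ty": 0.1,"tz": 0,"rx": 0,"ry": 0,"rz": 0,"fingers": 0.8},{"tx": 25,"ty": 0.1,"tz": 0,"rx": 0,"ry": 0,"rz": 0,"fingers": 0.8},{"tx": 30,"ty": 0.1,"tz": 0,"rx": 0,"ry": 0,"rz": 0,"fingers": 0.8},{"tx": 30,"ty": 0.1,"tz": 0,"rx": 0,"ry": 0,"rz": 0,"fingers": 0.8},{"tx": 30,"ty": 0.1,"tz": 0,"rx": 0,"ry": 0,"rz": 0,"fingers": 0.8}]}}

```text
time_s: 11.87
tool_pos: [0.5046, -0.0664, 0.0332]
ee_rot: [[0.957, 0.289, 0.0], [0.289, -0.957, 0.001], [0.001, -0.001, -1.0]]
contact_force: [1.7, 0.7, 0.5]
width: 0.87
grip_force: 50.0
```

```bash
python3 m.py
```

```text
tcp [-64.24  -1.07  33.18] yaw 0.2934 tiltz 0.0003 F 0.97 0.41 -0.15 T [-0.04 -0.25  0.01] g 0.8642 edge 32.8
```

>>> {"fn": "step_arm", "kwargs": {"series": [{"tx": 2,"ty": 0,"tz": 0,"rx": 0,"ry": 0,"rz": 0,"fingers": 0.8},{"tx": 4,"ty": 0,"tz": 0,"rx": 0,"ry": 0,"rz": 0,"fingers": 0.8},{"tx": 6,"ty": 0,"tz": 0,"rx": 0,"ry": 0,"rz": 0,"fingers": 0.8},{"tx": 8,"ty": 0,"tz": 0,"rx": 0,"ry": 0,"rz": 0,"fingers": 0.8},{"tx": 9.5,"ty": 0,"tz": 0,"rx": 0,"ry": 0,"rz": 0,"fingers": 0.8},{"tx": 10.5,"ty": 0,"tz": 0,"rx": 0,"ry": 0,"rz": 0,"fingers": 0.8},{"tx": 10.5,"ty": 0,"tz": 0,"rx": 0,"ry": 0,"rz": 0,"fingers": 0.8},{"tx": 10.5,"ty": 0,"tz": 0,"rx": 0,"ry": 0,"rz": 0,"fingers": 0.8}]}}

```text
time_s: 12.58
tool_pos: [0.5121, -0.0646, 0.0332]
ee_rot: [[0.958, 0.288, -0.004], [0.288, -0.958, -0.001], [-0.004, -0.0, -1.0]]
contact_force: [-4.5, -0.9, 6.8]
width: 0.865
grip_force: 50.0
```

```bash
python3 m.py
```

```text
tcp [-56.17  -1.47  33.19] yaw 0.2923 tiltz -0.0041 F -3.42 0.96 6.7 T [-0.32  0.65 -0.04] g 0.866 edge 40.8
```

Contact at an estimated edge x of about 41, near the mouth, earlier than the stop should be. I'll look closely before pushing more.

Run:
```python
from m import *
import pickle; s=grab_frame('side'); pickle.dump((w,s,o),open('W6.pkl','wb'))
a=cv2.resize(w['img'][0:150,195:445,::-1],None,fx=3.2,fy=3.2,interpolation=cv2.INTER_CUBIC)
cv2.imwrite('pics/w6.png',a)
print([proj(w,O+ex*.04+ey*y/1e3+[0,-.001,z]).round(1) for y,z in((42,.012),(-42,.012),(42,.026),(-42,.026))])
```

```text
tcp [-56.16  -1.48  33.2 ] yaw 0.2923 tiltz -0.004 F -3.83 -0.17 5.99 T [-0.33  0.63 -0.06] g 0.8639 edge 40.8
[array([239.5,  69.6]), array([395.9,  69.5]), array([232.2,  65.4]), array([403.1,  65.3])]
```

View pics/w6.png

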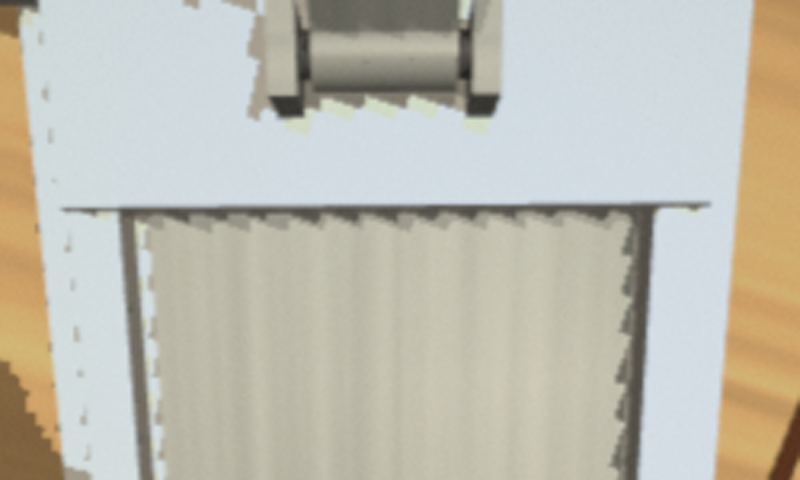

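Run:
```python
from h import *
import pickle
w,s,o=pickle.load(open('W6.pkl','rb')); im=w['img'].astype(int)
for r in(80,110,140):
  print(r,'L',' '.join(f"{u}:{im[r,u].sum()//3}/{im[r,u,0]-im[r,u,2]}" for u in range(230,252))); print('R',' '.join(f"{u}:{im[r,u].sum()//3}/{im[r,u,0]-im[r,u,2]}" for u in range(384,404)))
print('col320',' '.join(f"{v}:{im[v,300].sum()//3}/{im[v,300,0]-im[v,300,2]}" for v in range(60,80)))
```

```text
80 L 230:218/-12 231:216/-12 232:197/-9 233:146/3 234:111/15 235:106/18 236:110/17 237:132/12 238:193/-7 239:216/-13 240:217/-12 241:216/-11 242:195/4 243:181/18 244:179/20 245:179/20 246:177/18 247:177/19 248:180/18 249:179/19 250:180/19 251:180/20
R 384:183/20 385:184/20 386:182/20 387:182/20 388:180/20 389:176/19 390:174/19 391:171/17 392:139/15 393:116/15 394:95/14 395:78/13 396:76/13 397:87/9 398:142/-5 399:199/-17 400:219/-17 401:219/-15 402:219/-16 403:219/-17
110 L 230:219/-11 231:217/-11 232:218/-11 233:218/-11 234:214/-12 235:164/-1 236:115/14 237:106/17 238:104/16 239:119/15 240:185/-3 241:216/-7 242:218/-9 243:215/-11 244:196/6 245:180/18 246:180/20 247:179/20 248:178/20 249:177/20 250:179/19 251:181/19
R 384:187/20 385:187/21 386:186/21 387:186/21 388:184/21 389:180/21 390:143/18 391:130/19 392:105/16 393:81/13 394:80/14 395:84/12 396:122/1 397:193/-17 398:218/-18 399:219/-17 400:220/-15 401:220/-17 402:220/-16 403:219/-16
140 L 230:218/-10 231:218/-9 232:219/-10 233:219/-10 234:219/-9 235:218/-10 236:215/-10 237:185/-4 238:136/8 239:110/17 240:107/17 241:112/17 242:163/14 243:207/-3 244:207/-7 245:179/9 246:173/19 247:176/19 248:175/20 249:174/21 250:175/19 251:176/21
R 384:184/21 385:183/20 386:178/19 387:140/15 388:110/11 389:118/15 390:109/15 391:90/12 392:81/14 393:83/12 394:116/0 395:191/-15 396:217/-18 397:221/-15 398:221/-15 399:220/-17 400:220/-16 401:220/-17 402:221/-16 403:220/-16
col320 60:218/-17 61:220/-16 62:218/-18 63:201/-18 64:126/2 65:84/11 66:84/12 67:109/11 68:154/16 69:180/18 70:183/19 71:183/20 72:183/19 73:181/18 74:183/19 75:183/21 76:182/18 77:184/19 78:184/20 79:183/20
```

Run:
```python
from h import *
import pickle
w4,s4,o4=pickle.load(open('W4.pkl','rb')); w6,s6,o6=pickle.load(open('W6.pkl','rb'))
for n,w in(('4',w4),('6',w6)):
    im=w['img'].astype(int); print(n,' '.join(f"{v}:{im[v,320].sum()//3}" for v in range(212,230)))
g=w4['img'].astype(int)[:,320]; print(' '.join(f"{v}:{g[v].sum()//3}/{g[v,0]-g[v,2]}" for v in range(60,72)))
z4=o4['tool_pos'][2]-.0182; z6=o6['tool_pos'][2]-.0182
for v in(65.2,220.5): print('w4',v,H(onz(w4,320,v,z4))-H(o4['tool_pos']))
for v in(220.5,): print('w6 junction',H(onz(w6,320,v,z6)),'-> edge',H(onz(w6,320,v,z6))[0]+85)
print('mouth top',H(onz(w6,320,63.6,.026)),'tcp',H(o6['tool_pos']))
b=cv2.imread('pics/w5.png').astype(int)
for U in (336,150,): print(U,' '.join(f"{v}:{b[v,U].sum()//3}/{b[v,U,2]-b[v,U,0]}" for v in range(140,200,3)))
```

```text
4 212:152 213:152 214:138 215:95 216:82 217:80 218:80 219:81 220:73 221:39 222:12 223:19 224:19 225:15 226:19 227:15 228:23 229:15
6 212:146 213:146 214:144 215:146 216:134 217:89 218:77 219:77 220:70 221:37 222:17 223:13 224:15 225:14 226:16 227:16 228:17 229:21
60:223/-14 61:222/-15 62:223/-15 63:222/-16 64:220/-13 65:205/0 66:190/16 67:189/19 68:187/20 69:188/19 70:187/20 71:189/21
w4 65.2 [ 97.86944402   0.83323406 -18.2       ]
w4 220.5 [ 11.21039433   0.62330678 -18.2       ]
w6 junction [-45.19991143  -2.29932502  14.99751757] -> edge 39.80008856724689
mouth top [40.49012653 -2.11835135 26.        ] tcp [-56.161698    -1.48282322  33.19751757]
336 140:223/-16 143:222/-15 146:222/-15 149:222/-15 152:221/-16 155:215/-9 158:195/11 161:187/19 164:186/19 167:187/19 170:187/20 173:186/19 176:186/20 179:187/20 182:187/20 185:188/20 188:187/20 191:186/19 194:188/20 197:186/19
150 140:220/-13 143:221/-11 146:221/-11 149:220/-11 152:220/-12 155:216/-10 158:198/5 161:189/14 164:188/13 167:190/13 170:191/11 173:190/12 176:180/18 179:179/22 182:179/20 185:177/20 188:176/22 191:187/14 194:199/4 197:179/6
```

The edge sits right at the mouth. The small z-moment and the wider left gap suggest the right corner is catching there (nose about 1 mm right, yawed about 0.02). I'll back off 3 mm, yaw the nose left slightly and re-measure.

>>> {"fn": "step_arm", "kwargs": {"series": [{"tx": -3,"ty": 0,"tz": 0,"rx": 0,"ry": 0,"rz": 0,"fingers": 0.8},{"tx": -5,"ty": 0,"tz": 0,"rx": 0,"ry": 0,"rz": -0.008,"fingers": 0.8},{"tx": -5,"ty": 0,"tz": 0,"rx": 0,"ry": 0,"rz": -0.015,"fingers": 0.8},{"tx": -5,"ty": 0,"tz": 0,"rx": 0,"ry": 0,"rz": -0.015,"fingers": 0.8},{"tx": -5,"ty": 0,"tz": 0,"rx": 0,"ry": 0,"rz": -0.015,"fingers": 0.8},{"tx": -5,"ty": 0,"tz": 0,"rx": 0,"ry": 0,"rz": -0.015,"fingers": 0.8}]}}

```text
time_s: 13.23
tool_pos: [0.5084, -0.0655, 0.0331]
ee_rot: [[0.953, 0.303, -0.002], [0.303, -0.953, -0.0], [-0.002, -0.001, -1.0]]
contact_force: [-0.7, -1.1, 3.2]
width: 0.864
grip_force: 50.0
```

```bash
cat > gap.py <<'E'
from m import *
im=w['img'].astype(float); g=im.mean(2); c=im[...,0]-im[...,2]
for r in(76,80,95,110,125,140):
    # left: rail dark band -> white -> blade (c>10)
    L=g[r-1:r+2].mean(0); Cc=c[r-1:r+2].mean(0)
    print(r,'L',' '.join(f"{u}:{L[u]:.0f}/{Cc[u]:.0f}" for u in range(232,250)),'R',' '.join(f"{u}:{L[u]:.0f}" for u in range(384,402)))
E
python3 gap.py
```

```text
tcp [-60.06  -1.37  33.13] yaw 0.3077 tiltz -0.0021 F -1.11 0.4 4.2 T [-0.35  0.13  0.01] g 0.8662 edge 36.9
76 L 232:218/-12 233:218/-13 234:215/-13 235:184/-7 236:132/6 237:106/15 238:105/17 239:106/17 240:119/18 241:151/21 242:173/21 243:179/20 244:179/19 245:179/20 246:178/18 247:179/19 248:179/19 249:181/18 R 384:182 385:183 386:183 387:182 388:179 389:181 390:179 391:181 392:183 393:174 394:162 395:153 396:129 397:95 398:80 399:78 400:84 401:118
80 L 232:217/-13 233:218/-13 234:217/-13 235:200/-11 236:149/2 237:110/14 238:104/17 239:103/16 240:113/16 241:147/16 242:173/17 243:180/19 244:179/19 245:178/19 246:177/19 247:178/18 248:179/18 249:181/20 R 384:183 385:183 386:184 387:182 388:181 389:180 390:179 391:182 392:182 393:167 394:156 395:153 396:129 397:98 398:81 399:79 400:90 401:155
95 L 232:219/-11 233:218/-12 234:218/-12 235:217/-12 236:195/-10 237:143/3 238:110/15 239:106/17 240:110/17 241:147/13 242:192/1 243:193/9 244:181/19 245:179/19 246:178/18 247:178/20 248:179/20 249:179/19 R 384:186 385:185 386:184 387:183 388:181 389:182 390:183 391:182 392:161 393:152 394:151 3
[... 403 characters left out ...]
5 L 232:219/-10 233:219/-10 234:218/-11 235:218/-11 236:218/-11 237:216/-12 238:186/-5 239:136/7 240:110/15 241:106/17 242:115/14 243:163/1 244:170/11 245:174/21 246:178/20 247:179/21 248:176/20 249:175/19 R 384:188 385:186 386:186 387:185 388:186 389:178 390:160 391:152 392:148 393:115 394:85 395:78 396:80 397:111 398:190 399:218 400:220 401:220
140 L 232:218/-10 233:219/-10 234:218/-10 235:218/-10 236:218/-10 237:219/-9 238:216/-11 239:185/-5 240:135/8 241:107/16 242:106/16 243:110/16 244:127/17 245:143/19 246:166/20 247:177/20 248:177/20 249:175/20 R 384:185 385:185 386:183 387:175 388:169 389:157 390:151 391:138 392:107 393:82 394:78 395:82 396:119 397:192 398:219 399:220 400:220 401:221
```

The yaw is now parallel, with about +0.7 mm lateral offset. I'll shift 0.6 mm right, ease the downward pressure and re-advance gently.

>>> {"fn": "step_arm", "kwargs": {"series": [{"tx": 0,"ty": 0.6,"tz": -0.7,"rx": 0,"ry": 0,"rz": 0,"fingers": 0.8},{"tx": 0,"ty": 0.6,"tz": -0.7,"rx": 0,"ry": 0,"rz": 0,"fingers": 0.8},{"tx": 1,"ty": 0.6,"tz": -0.7,"rx": 0,"ry": 0,"rz": 0,"fingers": 0.8},{"tx": 2,"ty": 0.6,"tz": -0.7,"rx": 0,"ry": 0,"rz": 0,"fingers": 0.8},{"tx": 3,"ty": 0.6,"tz": -0.7,"rx": 0,"ry": 0,"rz": 0,"fingers": 0.8},{"tx": 4,"ty": 0.6,"tz": -0.7,"rx": 0,"ry": 0,"rz": 0,"fingers": 0.8},{"tx": 5,"ty": 0.6,"tz": -0.7,"rx": 0,"ry": 0,"rz": 0,"fingers": 0.8},{"tx": 5.5,"ty": 0.6,"tz": -0.7,"rx": 0,"ry": 0,"rz": 0,"fingers": 0.8},{"tx": 5.5,"ty": 0.6,"tz": -0.7,"rx": 0,"ry": 0,"rz": 0,"fingers": 0.8},{"tx": 5.5,"ty": 0.6,"tz": -0.7,"rx": 0,"ry": 0,"rz": 0,"fingers": 0.8}]}}

```text
time_s: 14.12
tool_pos: [0.514, -0.0641, 0.0337]
ee_rot: [[0.953, 0.303, -0.002], [0.303, -0.953, 0.0], [-0.001, -0.001, -1.0]]
contact_force: [0.1, -0.8, -1.6]
width: 0.866
grip_force: 50.0
```

```bash
python3 m.py
```

```text
tcp [-54.31  -1.6   33.66] yaw 0.308 tiltz -0.0016 F -1.04 0.34 -3.13 T [-0.02 -0.02  0.02] g 0.8644 edge 42.7
```

Past the mouth freely. Now feeling for the stop in 2 mm steps.

>>> {"fn": "step_arm", "kwargs": {"series": [{"tx": 1,"ty": 0,"tz": 0.3,"rx": 0,"ry": 0,"rz": 0,"fingers": 0.8},{"tx": 2,"ty": 0,"tz": 0.3,"rx": 0,"ry": 0,"rz": 0,"fingers": 0.8},{"tx": 2.5,"ty": 0,"tz": 0.3,"rx": 0,"ry": 0,"rz": 0,"fingers": 0.8},{"tx": 2.5,"ty": 0,"tz": 0.3,"rx": 0,"ry": 0,"rz": 0,"fingers": 0.8},{"tx": 2.5,"ty": 0,"tz": 0.3,"rx": 0,"ry": 0,"rz": 0,"fingers": 0.8}]}}

```text
time_s: 14.58
tool_pos: [0.5165, -0.0634, 0.0335]
ee_rot: [[0.953, 0.303, -0.002], [0.303, -0.953, 0.0], [-0.001, -0.001, -1.0]]
contact_force: [0.8, -1.2, -1.3]
width: 0.865
grip_force: 50.0
```

```bash
python3 m.py
```

```text
tcp [-51.7   -1.71  33.48] yaw 0.3079 tiltz -0.0014 F -0.51 0.28 -1.04 T [-0.04 -0.08 -0.04] g 0.8645 edge 45.3
```

>>> {"fn": "step_arm", "kwargs": {"series": [{"tx": 0.7,"ty": 0,"tz": 0,"rx": 0,"ry": 0,"rz": 0,"fingers": 0.8},{"tx": 1.4,"ty": 0,"tz": 0,"rx": 0,"ry": 0,"rz": 0,"fingers": 0.8},{"tx": 2,"ty": 0,"tz": 0,"rx": 0,"ry": 0,"rz": 0,"fingers": 0.8},{"tx": 2,"ty": 0,"tz": 0,"rx": 0,"ry": 0,"rz": 0,"fingers": 0.8},{"tx": 2,"ty": 0,"tz": 0,"rx": 0,"ry": 0,"rz": 0,"fingers": 0.8}]}}

```text
time_s: 15.05
tool_pos: [0.5183, -0.0628, 0.0334]
ee_rot: [[0.953, 0.303, -0.002], [0.303, -0.953, 0.0], [-0.002, -0.001, -1.0]]
contact_force: [-0.2, 0.2, -1.5]
width: 0.866
grip_force: 50.0
```

>>> {"fn": "step_arm", "kwargs": {"series": [{"tx": 0.7,"ty": 0,"tz": 0,"rx": 0,"ry": 0,"rz": 0,"fingers": 0.8},{"tx": 1.4,"ty": 0,"tz": 0,"rx": 0,"ry": 0,"rz": 0,"fingers": 0.8},{"tx": 2,"ty": 0,"tz": 0,"rx": 0,"ry": 0,"rz": 0,"fingers": 0.8},{"tx": 2,"ty": 0,"tz": 0,"rx": 0,"ry": 0,"rz": 0,"fingers": 0.8},{"tx": 2,"ty": 0,"tz": 0,"rx": 0,"ry": 0,"rz": 0,"fingers": 0.8}]}}

```text
time_s: 15.47
tool_pos: [0.5203, -0.0622, 0.0334]
ee_rot: [[0.953, 0.303, -0.002], [0.303, -0.953, 0.0], [-0.001, -0.001, -1.0]]
contact_force: [-0.9, -0.4, -1.9]
width: 0.865
grip_force: 50.0
```

>>> {"fn": "step_arm", "kwargs": {"series": [{"tx": 0.7,"ty": 0,"tz": 0,"rx": 0,"ry": 0,"rz": 0,"fingers": 0.8},{"tx": 1.4,"ty": 0,"tz": 0,"rx": 0,"ry": 0,"rz": 0,"fingers": 0.8},{"tx": 2,"ty": 0,"tz": 0,"rx": 0,"ry": 0,"rz": 0,"fingers": 0.8},{"tx": 2,"ty": 0,"tz": 0,"rx": 0,"ry": 0,"rz": 0,"fingers": 0.8},{"tx": 2,"ty": 0,"tz": 0,"rx": 0,"ry": 0,"rz": 0,"fingers": 0.8}]}}

```text
time_s: 15.88
tool_pos: [0.5221, -0.0616, 0.0334]
ee_rot: [[0.953, 0.303, -0.002], [0.303, -0.953, 0.0], [-0.001, -0.001, -1.0]]
contact_force: [0.8, 0.1, -2.1]
width: 0.863
grip_force: 50.0
```

```bash
python3 m.py
```

```text
tcp [-45.74  -1.54  33.4 ] yaw 0.3079 tiltz -0.0015 F -0.99 0.63 -1.93 T [-0.01  0.   -0.  ] g 0.866 edge 51.3
```

>>> {"fn": "step_arm", "kwargs": {"series": [{"tx": 0.7,"ty": 0,"tz": 0,"rx": 0,"ry": 0,"rz": 0,"fingers": 0.8},{"tx": 1.4,"ty": 0,"tz": 0,"rx": 0,"ry": 0,"rz": 0,"fingers": 0.8},{"tx": 2,"ty": 0,"tz": 0,"rx": 0,"ry": 0,"rz": 0,"fingers": 0.8},{"tx": 2,"ty": 0,"tz": 0,"rx": 0,"ry": 0,"rz": 0,"fingers": 0.8},{"tx": 2,"ty": 0,"tz": 0,"rx": 0,"ry": 0,"rz": 0,"fingers": 0.8}]}}

```text
time_s: 16.35
tool_pos: [0.524, -0.061, 0.0334]
ee_rot: [[0.953, 0.303, -0.002], [0.303, -0.953, 0.0], [-0.002, -0.001, -1.0]]
contact_force: [0.6, 0.7, -1.2]
width: 0.869
grip_force: 50.0
```

>>> {"fn": "step_arm", "kwargs": {"series": [{"tx": 0.7,"ty": 0,"tz": 0,"rx": 0,"ry": 0,"rz": 0,"fingers": 0.8},{"tx": 1.4,"ty": 0,"tz": 0,"rx": 0,"ry": 0,"rz": 0,"fingers": 0.8},{"tx": 2,"ty": 0,"tz": 0,"rx": 0,"ry": 0,"rz": 0,"fingers": 0.8},{"tx": 2,"ty": 0,"tz": 0,"rx": 0,"ry": 0,"rz": 0,"fingers": 0.8},{"tx": 2,"ty": 0,"tz": 0,"rx": 0,"ry": 0,"rz": 0,"fingers": 0.8}]}}

```text
time_s: 16.77
tool_pos: [0.5242, -0.0609, 0.0333]
ee_rot: [[0.953, 0.303, -0.005], [0.303, -0.953, -0.001], [-0.005, -0.001, -1.0]]
contact_force: [-4.9, -1.2, 2.9]
width: 0.866
grip_force: 50.0
```

```bash
python3 m.py; python3 gap.py | cut -c1-400 | tail -4
```

```text
tcp [-43.56  -1.46  33.23] yaw 0.3074 tiltz -0.0049 F -5.48 0.69 2.34 T [-0.31  1.05 -0.1 ] g 0.8699 edge 53.4
95 L 232:216/-12 233:216/-12 234:217/-12 235:213/-14 236:167/-3 237:119/11 238:105/17 239:105/17 240:116/17 241:175/16 242:198/18 243:187/18 244:173/18 245:168/17 246:168/18 247:161/17 248:158/18 249:166/19 R 384:126 385:143 386:155 387:162 388:168 389:166 390:165 391:165 392:144 393:123 394:113 395:95 396:79 397:78 398:79 399:105 400:169 401:207
110 L 232:216/-12 233:217/-11 234:216/-12 235:217/-12 236:213/-13 237:167/-2 238:118/12 239:105/16 240:105/16 241:120/13 242:179/10 243:202/9 244:190/16 245:179/19 246:177/20 247:176/20 248:176/20 249:175/19 R 384:185 385:185 386:183 387:183 388:183 389:185 390:185 391:166 392:153 393:140 394:106 395:82 396:79 397:84 398:124 399:192 400:216 401:218
125 L 232:217/-12 233:217/-12 234:217/-12 235:217/-11 236:216/-12 237:213/-13 238:164/-2 239:116/13 240:105/16 241:107/17 242:129/16 243:183/13 244:205/2 245:191/9 246:179/19 247:176/19 248:174/20 249:174/20 R 384:185 385:185 386:184 387:183 388:183 389:169 390:145 391:144 392:140 393:107 394:80 395:79 396:89 397:146 398:200 399:217 400:219 401:219
140 L 232:216/-9 233:217/-11 234:216/-11 235:217/-10 236:217/-10 237:216/-11 238:212/-11 239:160/-1 240:113/14 241:106/17 242:108/17 243:140/12 244:190/-4 245:181/6 246:173/18 247:175/19 248:175/20 249:173/21 R 384:184 385:183 386:182 387:176 388:139 389:127 390:142 391:135 392:103 393:81 394:78 395:91 396:161 397:207 398:218 399:219 400:219 401:220
```

Firm stop at about 13 mm behind the mouth, with 5.5 N. I'll relax the push to about 2 N, release the grip and rise clear.

>>> {"fn": "step_arm", "kwargs": {"series": [{"tx": -0.6,"ty": 0,"tz": 0,"rx": 0,"ry": 0,"rz": 0,"fingers": 0.8},{"tx": -1,"ty": 0,"tz": 0,"rx": 0,"ry": 0,"rz": 0,"fingers": 0.8},{"tx": -1,"ty": 0,"tz": 0,"rx": 0,"ry": 0,"rz": 0,"fingers": 0.8},{"tx": -1,"ty": 0,"tz": 0,"rx": 0,"ry": 0,"rz": 0,"fingers": 0.88},{"tx": -1,"ty": 0,"tz": 0,"rx": 0,"ry": 0,"rz": 0,"fingers": 0.92},{"tx": -1,"ty": 0,"tz": 0,"rx": 0,"ry": 0,"rz": 0,"fingers": 0.96},{"tx": -1,"ty": 0,"tz": 0,"rx": 0,"ry": 0,"rz": 0,"fingers": 0.97},{"tx": -1,"ty": 0,"tz": 0,"rx": 0,"ry": 0,"rz": 0,"fingers": 0.97}]}}

```text
time_s: 17.53
tool_pos: [0.5255, -0.0606, 0.0336]
ee_rot: [[0.953, 0.303, -0.001], [0.303, -0.953, 0.0], [-0.001, -0.001, -1.0]]
contact_force: [0.6, -0.5, 0.4]
width: 0.968
grip_force: 0.0
```

```bash
python3 m.py
```

```text
tcp [-42.39  -1.55  33.55] yaw 0.308 tiltz -0.0009 F -0.57 0.26 -0.06 T [0.02 0.04 0.02] g 0.972 edge 54.6
```

>>> {"fn": "step_arm", "kwargs": {"series": [{"tx": 0,"ty": 0,"tz": -20,"rx": 0,"ry": 0,"rz": 0,"fingers": 0.97},{"tx": 0,"ty": 0,"tz": -55,"rx": 0,"ry": 0,"rz": 0,"fingers": 0.97},{"tx": 0,"ty": 0,"tz": -90,"rx": 0,"ry": 0,"rz": 0,"fingers": 0.5},{"tx": 0,"ty": 0,"tz": -118,"rx": 0,"ry": 0,"rz": 0,"fingers": 0.5},{"tx": 20,"ty": 0.5,"tz": -120,"rx": 0,"ry": 0.1,"rz": 0.015,"fingers": 0.5},{"tx": 45,"ty": 0.5,"tz": -120,"rx": 0,"ry": 0.2,"rz": 0.015,"fingers": 0.5},{"tx": 70,"ty": 0.5,"tz": -120,"rx": 0,"ry": 0.3,"rz": 0.015,"fingers": 0.5},{"tx": 90,"ty": 0.5,"tz": -120,"rx": 0,"ry": 0.4,"rz": 0.015,"fingers": 0.5},{"tx": 96,"ty": 0.5,"tz": -120,"rx": 0,"ry": 0.4,"rz": 0.015,"fingers": 0.5},{"tx": 96,"ty": 0.5,"tz": -120,"rx": 0,"ry": 0.4,"rz": 0.015,"fingers": 0.5},{"tx": 96,"ty": 0.5,"tz": -120,"rx": 0,"ry": 0.4,"rz": 0.015,"fingers": 0.5}]}}

```text
time_s: 18.5
tool_pos: [0.6166, -0.0322, 0.1533]
ee_rot: [[0.884, 0.289, 0.368], [0.266, -0.957, 0.115], [0.385, -0.004, -0.923]]
contact_force: [0.9, -0.7, 0.7]
width: 0.5
grip_force: 0.0
```

Run:
```python
from m import *
print(o['joints'].round(2))
G=O+ex*.085-ey*.0005+np.array([0,0,.078]); print('to grip in tool',(R.T@(G-o['tool_pos'])*1e3).round(1),'tilt',np.arcsin(R[:,2]@ex))
# bar location in wrist image vs prediction; scraper junction
f=grab_frame('side'); t=grab_frame('top')
import pickle; pickle.dump((w,f,t,o),open('W7.pkl','wb'))
print('pred bar ends wrist',[proj(w,G+ey*y).round(1) for y in(.015,-.015)])
g=w['img'].astype(int).mean(2); 
u,v=proj(w,G).astype(int); sub=g[max(0,v-14):v+15:2,u-30:u+31:3].astype(int); print(v); print(sub)
```

```text
tcp [ 53.38  -0.55 153.38] yaw 0.2921 tiltz 0.3859 F -0.01 0.32 -0.48 T [-0.13  0.46 -0.  ] g 0.5002 edge 150.4
[ 0.7   0.43 -0.73  2.03  0.34  0.43 -1.49]
to grip in tool [ 0.1  0.2 81.7] tilt 0.39616319634512065
pred bar ends wrist [array([300.4, 207.1]), array([336.9, 207.2])]
207
[[155 157 158 158 150  56 153 153 153 155 155 155 155 153 150 149 150 151
  152 150 150]
 [156 156 153 154 116  67 158 155 155 154 154 154 155 156 156 153 148 149
  151 152 154]
 [158 156 156 156  89  87 153 159 158 156 154 155 154 152 152 154 157 154
  152 149 149]
 [161 159 160 156  63 125 143 142 145 147 149 148 146 145 146 146 150 155
  155 156 153]
 [167 163 167 161  61  70  66  67  67  64  65  64  66  67  64  66 138 164
  170 171 173]
 [206 181 203 186  83  80  77  78  77  75  78  74  75  75  73  74 152 218
  219 220 220]
 [163 162 161 163  89  88  86  83  85  83  84  82  83  81  80  80 153 220
  220 221 220]
 [163 161 162 161  83  80  80  83  81  83  83  84  83  83  84  83 154 220
  220 221 221]
 [162 164 162 161  75  68  71  73  69  71  70  73  76  73  68  74 152 220
  220 220 221]
 [163 162 163 164  73  65  78  79  80  84  82  94 101  99  86  76 185 221
  221 219 220]
 [182 207 163 163 157 156 177 180 184 191 185 192 193 193 199 206 219 220
  221 219 221]
 [221 190 163 162 164 161 179 186 190 195 189 197 197 197 207 212 221 221
  221 219 220]
 [221 217 163 164 162 164 179 185 188 195 190 198 196 197 206 213 221 221
  220 220 221]
 [217 217 162 163 163 161 181 184 190 196 190 195 196 197 206 213 217 214
  210 174 221]
 [169 170 165 164 164 162 183 157 186 192 172 190 159 179 206 213 218 164
  161 160 219]]
```

The bar is where predicted (u 299–336, v≈206). Moving in along the tool axis and pinching.

>>> {"fn": "step_arm", "kwargs": {"series": [{"tx": 0,"ty": 0.2,"tz": 25,"rx": 0,"ry": 0,"rz": 0,"fingers": 0.5},{"tx": 0,"ty": 0.2,"tz": 45,"rx": 0,"ry": 0,"rz": 0,"fingers": 0.5},{"tx": 0,"ty": 0.2,"tz": 60,"rx": 0,"ry": 0,"rz": 0,"fingers": 0.5},{"tx": 0,"ty": 0.2,"tz": 72,"rx": 0,"ry": 0,"rz": 0,"fingers": 0.5},{"tx": 0,"ty": 0.2,"tz": 80,"rx": 0,"ry": 0,"rz": 0,"fingers": 0.5},{"tx": 0,"ty": 0.2,"tz": 81,"rx": 0,"ry": 0,"rz": 0,"fingers": 0.5},{"tx": 0,"ty": 0.2,"tz": 81,"rx": 0,"ry": 0,"rz": 0,"fingers": 0.45},{"tx": 0,"ty": 0.2,"tz": 81,"rx": 0,"ry": 0,"rz": 0,"fingers": 0.38},{"tx": 0,"ty": 0.2,"tz": 81,"rx": 0,"ry": 0,"rz": 0,"fingers": 0.25},{"tx": 0,"ty": 0.2,"tz": 81,"rx": 0,"ry": 0,"rz": 0,"fingers": 0.25},{"tx": 0,"ty": 0.2,"tz": 81,"rx": 0,"ry": 0,"rz": 0,"fingers": 0.25}], "newtons": 25}}

```text
time_s: 19.57
tool_pos: [0.647, -0.0225, 0.0794]
ee_rot: [[0.882, 0.29, 0.371], [0.266, -0.957, 0.116], [0.389, -0.004, -0.921]]
contact_force: [-1.5, 1.9, 2.9]
width: 0.315
grip_force: 25.0
```

Run:
```python
from m import *
print(o['joints'].round(2),o['grip_force'])
t=np.arcsin(R[:,2]@ex); th0=np.arctan2(p[2]-34,58-p[0])+.077; print('tilt',t,'theta',th0)
c,s=np.cos(t),np.sin(t); P=p[[0,2]]
for th in np.arange(2.1,.99,-.1):
    d=gripxz(th)-gripxz(2.2); print(round(th,1),'tx',(d@[c,s]).round(1),'tz',(d@[s,-c]).round(1))
```

```text
tcp [85.11 -0.13 79.43] yaw 0.2924 tiltz 0.3889 F -1.09 2.7 4.72 T [0.35 0.57 0.28] g 0.3205 edge 182.1
[ 0.51  0.57 -0.54  2.    0.47  0.29 -1.61] 25.000504553318024
tilt 0.39938516939366075 theta 2.1857986997360728
2.1 tx -3.2 tz -4.1
2.0 tx -6.9 tz -7.8
1.9 tx -10.8 tz -11.2
1.8 tx -15.1 tz -14.2
1.7 tx -19.7 tz -16.7
1.6 tx -24.5 tz -18.7
1.5 tx -29.5 tz -20.2
1.4 tx -34.6 tz -21.3
1.3 tx -39.8 tz -21.8
1.2 tx -45.0 tz -21.8
1.1 tx -50.2 tz -21.3
1.0 tx -55.3 tz -20.3
```

>>> {"fn": "step_arm", "kwargs": {"series": [{"tx": -3.2,"ty": 0,"tz": -4.1,"rx": 0,"ry": -0.01,"rz": 0,"fingers": 0.25},{"tx": -6.9,"ty": 0,"tz": -7.8,"rx": 0,"ry": -0.02,"rz": 0,"fingers": 0.25},{"tx": -10.8,"ty": 0,"tz": -11.2,"rx": 0,"ry": -0.03,"rz": 0,"fingers": 0.25},{"tx": -15.1,"ty": 0,"tz": -14.2,"rx": 0,"ry": -0.05,"rz": 0,"fingers": 0.25},{"tx": -19.7,"ty": 0,"tz": -16.7,"rx": 0,"ry": -0.06,"rz": 0,"fingers": 0.25},{"tx": -24.5,"ty": 0,"tz": -18.7,"rx": 0,"ry": -0.07,"rz": 0,"fingers": 0.25},{"tx": -29.5,"ty": 0,"tz": -20.2,"rx": 0,"ry": -0.08,"rz": 0,"fingers": 0.25},{"tx": -34.6,"ty": 0,"tz": -21.3,"rx": 0,"ry": -0.1,"rz": 0,"fingers": 0.25},{"tx": -39.8,"ty": 0,"tz": -21.8,"rx": 0,"ry": -0.11,"rz": 0,"fingers": 0.25},{"tx": -45,"ty": 0,"tz": -21.8,"rx": 0,"ry": -0.12,"rz": 0,"fingers": 0.25},{"tx": -50.2,"ty": 0,"tz": -21.3,"rx": 0,"ry": -0.14,"rz": 0,"fingers": 0.25},{"tx": -55.3,"ty": 0,"tz": -20.3,"rx": 0,"ry": -0.15,"rz": 0,"fingers": 0.25}]}}

```text
time_s: 20.62
tool_pos: [0.5935, -0.039, 0.0792]
ee_rot: [[0.926, 0.29, 0.24], [0.28, -0.957, 0.075], [0.251, -0.002, -0.968]]
contact_force: [-4.4, 3.1, 14.6]
width: 0.321
grip_force: 25.0
```

Run:
```python
from m import *
print(o['grip_force'])
t=np.arcsin(R[:,2]@ex); th0=np.arctan2(p[2]-34,58-p[0])+.077; print('tilt',t,'theta',th0,np.hypot(p[2]-34,58-p[0]))
c,s=np.cos(t),np.sin(t)
for th in np.arange(.9,-.01,-.1):
    d=gripxz(th)-gripxz(1.0); print(round(th,1),'tx',(d@[c,s]).round(1),'tz',(d@[s,-c]).round(1))
```

```text
tcp [27.33 -0.49 78.04] yaw 0.2934 tiltz 0.248 F -2.66 2.72 10.97 T [0.57 0.4  0.23] g 0.3204 edge 124.3
25.002948939800262
tilt 0.25062962576369874 theta 1.0394772873529603 53.663044547622555
0.9 tx -4.7 tz 2.3
0.8 tx -9.2 tz 5.0
0.7 tx -13.3 tz 8.1
0.6 tx -17.1 tz 11.6
0.5 tx -20.6 tz 15.6
0.4 tx -23.6 tz 19.8
0.3 tx -26.2 tz 24.3
0.2 tx -28.4 tz 29.1
0.1 tx -30.0 tz 34.0
0.0 tx -31.2 tz 39.1
```

Holding well; now the spring's closing half. I'm easing down at about 1.2 rad/s, slowing near the blade.

>>> {"fn": "step_arm", "kwargs": {"series": [{"tx": -5.1,"ty": 0,"tz": 0.9,"rx": 0,"ry": -0.03,"rz": 0,"fingers": 0.25},{"tx": -9.6,"ty": 0,"tz": 3.7,"rx": 0,"ry": -0.06,"rz": 0,"fingers": 0.25},{"tx": -13.7,"ty": 0,"tz": 7,"rx": 0,"ry": -0.09,"rz": 0,"fingers": 0.25},{"tx": -17.5,"ty": 0,"tz": 10.6,"rx": 0,"ry": -0.12,"rz": 0,"fingers": 0.25},{"tx": -21,"ty": 0,"tz": 14.8,"rx": 0,"ry": -0.15,"rz": 0,"fingers": 0.25},{"tx": -24,"ty": 0,"tz": 19.1,"rx": 0,"ry": -0.18,"rz": 0,"fingers": 0.25},{"tx": -26.6,"ty": 0,"tz": 23.8,"rx": 0,"ry": -0.21,"rz": 0,"fingers": 0.25},{"tx": -27.8,"ty": 0,"tz": 26.3,"rx": 0,"ry": -0.23,"rz": 0,"fingers": 0.25},{"tx": -28.8,"ty": 0,"tz": 28.8,"rx": 0,"ry": -0.25,"rz": 0,"fingers": 0.25},{"tx": -29.5,"ty": 0,"tz": 31,"rx": 0,"ry": -0.25,"rz": 0,"fingers": 0.25},{"tx": -30.2,"ty": 0,"tz": 32.7,"rx": 0,"ry": -0.25,"rz": 0,"fingers": 0.25},{"tx": -30.2,"ty": 0,"tz": 32.7,"rx": 0,"ry": -0.25,"rz": 0,"fingers": 0.25}]}}

```text
time_s: 21.67
tool_pos: [0.5681, -0.0467, 0.0356]
ee_rot: [[0.957, 0.288, -0.007], [0.288, -0.958, 0.003], [-0.006, -0.004, -1.0]]
contact_force: [-6.1, -0.8, -1.9]
width: 0.322
grip_force: 25.0
```

Run:
```python
from m import *
print(o['grip_force'],np.arcsin(R[:,2]@ex),'theta',np.arctan2(p[2]-34,58-p[0])+.077,np.hypot(p[2]-34,58-p[0]))
```

```text
tcp [ 2.58 -0.53 35.8 ] yaw 0.2926 tiltz -0.0057 F -5.51 0.59 -2.76 T [-0.12  1.15  0.05] g 0.3186 edge 99.6
24.999611377716064 -0.005717677474618378 theta 0.1094829265742084 55.44542640882089
```

>>> {"fn": "step_arm", "kwargs": {"series": [{"tx": -0.5,"ty": 0,"tz": 0.7,"rx": 0,"ry": 0,"rz": 0,"fingers": 0.25},{"tx": -1,"ty": 0,"tz": 1.4,"rx": 0,"ry": 0,"rz": 0,"fingers": 0.25},{"tx": -1,"ty": 0,"tz": 2.1,"rx": 0,"ry": 0,"rz": 0,"fingers": 0.25},{"tx": -1,"ty": 0,"tz": 2.8,"rx": 0,"ry": 0,"rz": 0,"fingers": 0.25},{"tx": -1,"ty": 0,"tz": 2.8,"rx": 0,"ry": 0,"rz": 0,"fingers": 0.25},{"tx": -1,"ty": 0,"tz": 2.8,"rx": 0,"ry": 0,"rz": 0,"fingers": 0.25}]}}

```text
time_s: 22.22
tool_pos: [0.5681, -0.0467, 0.0336]
ee_rot: [[0.957, 0.289, -0.005], [0.289, -0.957, 0.003], [-0.004, -0.004, -1.0]]
contact_force: [-4.9, -1.6, -2.8]
width: 0.317
grip_force: 25.0
```

```bash
python3 m.py
```

```text
tcp [ 2.58 -0.54 33.59] yaw 0.2928 tiltz -0.0037 F -5.4 2.31 -2.48 T [-0.1   1.08  0.  ] g 0.319 edge 99.6
```

>>> {"fn": "step_arm", "kwargs": {"series": [{"tx": -0.5,"ty": 0,"tz": 0.6,"rx": 0,"ry": 0,"rz": 0,"fingers": 0.25},{"tx": -1,"ty": 0,"tz": 1.2,"rx": 0,"ry": 0,"rz": 0,"fingers": 0.25},{"tx": -1,"ty": 0,"tz": 1.8,"rx": 0,"ry": 0,"rz": 0,"fingers": 0.25},{"tx": -1,"ty": 0,"tz": 2,"rx": 0,"ry": 0,"rz": 0,"fingers": 0.25},{"tx": -1,"ty": 0,"tz": 2,"rx": 0,"ry": 0,"rz": 0,"fingers": 0.25}]}}

```text
time_s: 22.68
tool_pos: [0.5682, -0.0467, 0.0329]
ee_rot: [[0.957, 0.289, -0.003], [0.289, -0.957, 0.002], [-0.002, -0.003, -1.0]]
contact_force: [-6.9, -0.7, 6.2]
width: 0.318
grip_force: 25.0
```

```bash
python3 m.py
```

```text
tcp [ 2.65 -0.54 32.86] yaw 0.2932 tiltz -0.0019 F -6.77 1.58 5.89 T [0.02 1.48 0.1 ] g 0.3228 edge 99.6
```

The lip rests on the blade (Fz has turned to +6). Relaxing, then letting go.

>>> {"fn": "step_arm", "kwargs": {"series": [{"tx": -1,"ty": 0,"tz": -0.5,"rx": 0,"ry": 0,"rz": 0,"fingers": 0.25},{"tx": -1.5,"ty": 0,"tz": -0.5,"rx": 0,"ry": 0,"rz": 0,"fingers": 0.25},{"tx": -1.5,"ty": 0,"tz": -0.5,"rx": 0,"ry": 0,"rz": 0,"fingers": 0.36},{"tx": -1.5,"ty": 0,"tz": -0.5,"rx": 0,"ry": 0,"rz": 0,"fingers": 0.42},{"tx": -1.5,"ty": 0,"tz": -0.5,"rx": 0,"ry": 0,"rz": 0,"fingers": 0.5},{"tx": -1.5,"ty": 0,"tz": -0.5,"rx": 0,"ry": 0,"rz": 0,"fingers": 0.5},{"tx": -1.5,"ty": 0,"tz": -0.5,"rx": 0,"ry": 0,"rz": 0,"fingers": 0.5}]}}

```text
time_s: 23.32
tool_pos: [0.5672, -0.047, 0.0326]
ee_rot: [[0.957, 0.289, -0.002], [0.289, -0.957, 0.003], [-0.001, -0.004, -1.0]]
contact_force: [0.4, -0.3, -0.1]
width: 0.499
grip_force: 0.0
```

```bash
python3 m.py
```

```text
tcp [ 1.48 -0.59 32.54] yaw 0.2932 tiltz -0.0011 F -0.34 0.78 0.23 T [ 0.03  0.01 -0.03] g 0.4986 edge 98.5
```

>>> {"fn": "step_arm", "kwargs": {"series": [{"tx": 0,"ty": 0,"tz": -15,"rx": 0,"ry": 0,"rz": 0,"fingers": 0.5},{"tx": 0,"ty": 0,"tz": -40,"rx": 0,"ry": 0,"rz": 0,"fingers": 0.5},{"tx": 0,"ty": 0,"tz": -75,"rx": 0,"ry": 0,"rz": 0,"fingers": 0.5},{"tx": 0,"ty": 0,"tz": -105,"rx": 0,"ry": 0,"rz": 0,"fingers": 0.5},{"tx": -25,"ty": 0,"tz": -126,"rx": 0,"ry": 0,"rz": 0,"fingers": 0.5},{"tx": -60,"ty": 0,"tz": -126,"rx": 0,"ry": 0,"rz": 0,"fingers": 0.5},{"tx": -90,"ty": 0,"tz": -126,"rx": 0,"ry": 0,"rz": 0,"fingers": 0.5},{"tx": -110,"ty": 0,"tz": -126,"rx": 0,"ry": 0,"rz": 0,"fingers": 0.5},{"tx": -110,"ty": 0,"tz": -126,"rx": 0,"ry": 0,"rz": 0,"fingers": 0.5},{"tx": -110,"ty": 0,"tz": -126,"rx": 0,"ry": 0,"rz": 0,"fingers": 0.5}]}}

```text
time_s: 24.2
tool_pos: [0.4612, -0.08, 0.1589]
ee_rot: [[0.958, 0.288, -0.002], [0.288, -0.958, 0.002], [-0.002, -0.002, -1.0]]
contact_force: [0.5, -0.4, -0.0]
width: 0.498
grip_force: 0.0
```

Run:
```python
from m import *
import pickle
s=grab_frame('side'); t=grab_frame('top'); pickle.dump((w,s,t,o),open('W8.pkl','wb'))
hsv=cv2.cvtColor(w['img'],cv2.COLOR_RGB2HSV)
g=w['img'].astype(int).mean(2)
# dark clip bar and grip
G=O+ex*.006+np.array([0,0,.034]); print('bar pred closed',proj(w,G).round(1))
m=((g<105)).astype(np.uint8)*255; m[232:]=0
cs,_=cv2.findContours(m,0,2)
for k in cs:
    if 60<cv2.contourArea(k)<4000:
        r=cv2.minAreaRect(k); print('dark',np.round(r[0],1),np.round(r[1],1),round(r[2],1))
print('grip top corners pred',[proj(w,O+ex*x+ey*y+[0,0,.038]).round(1) for x,y in((-.0312,.039),(-.0312,-.041),(-.0552,.039),(-.0552,-.041))])
# change between start and now in top view
t0=pickle.load(open('F0.pkl','rb'))['top']['img']; d=(np.abs(t['img'].astype(int)-t0).max(2)>60).astype(np.uint8)
n,_,st,c=cv2.connectedComponentsWithStats(d)
for i in range(1,n):
    if st[i,4]>40: print('chg',st[i])
```

```text
tcp [-108.04   -1.38  159.09] yaw 0.2926 tiltz -0.0004 F 0.29 0.33 0.13 T [-0.02  0.02 -0.05] g 0.4986 edge -11.0
bar pred closed [316.8  63.4]
dark [631.8 217.8] [ 4.1 32.8] 31.8
dark [316.5  63.5] [15. 35.] 90.0
dark [506.4 115.2] [  5. 255.] 24.5
dark [444.1 115.5] [  4.6 250.1] 21.8
dark [381.6 115.4] [  4.1 245.1] 19.0
dark [ 62.5 115.5] [ 33.  231.3] 0.5
dark [  7.8 115.5] [  5.3 231.1] 0.9
grip top corners pred [array([272.5, 108.6]), array([363.6, 108.5]), array([273.6, 136.5]), array([362.5, 136.4])]
chg [382 196  13  29  77]
chg [ 303  200   60  172 2169]
chg [354 205  36  45 235]
chg [405 212   9  19  42]
chg [394 241  31  15 292]
chg [ 368  253   33   70 1003]
chg [397 254  42 146 988]
chg [518 302  17  10  80]
chg [518 323  21  11 112]
chg [364 325  12  50 242]
chg [497 325  20  17 142]
chg [474 327  21  25 317]
chg [439 330  12  33 165]
chg [453 330  20  30 335]
chg [587 348  13  42 330]
chg [580 350   7  14  55]
chg [385 363   2  36  43]
chg [337 389  15  11 109]
```

Run:
```python
from h import *
import pickle
w,s,t,o=pickle.load(open('W8.pkl','rb')); g=w['img'].astype(int)
hsv=cv2.cvtColor(w['img'],cv2.COLOR_RGB2HSV)
m=((hsv[...,2]<150)&(hsv[...,1]>90)&((hsv[...,0]<12)|(hsv[...,0]>170))).astype(np.uint8)*255; m[:90]=0;m[160:]=0;m[:,:255]=0;m[:,380:]=0
cs,_=cv2.findContours(m,0,2); k=max(cs,key=cv2.contourArea); r=cv2.minAreaRect(k); b=cv2.boxPoints(r); print(r)
for q in b: print(q.round(1),H(onz(w,*q,.038)).round(1))
# yellow pins
m2=((hsv[...,0]>15)&(hsv[...,0]<32)&(hsv[...,1]>90)).astype(np.uint8); x,y,ww,hh=cv2.boundingRect(k); m2[:y+4]=0;m2[y+hh-3:]=0;m2[:,:x+3]=0;m2[:,x+ww-3:]=0
n,_,st,c=cv2.connectedComponentsWithStats(m2)
for i in range(1,n):
    if st[i,4]>5: print('pin',c[i].round(1),H(onz(w,*c[i],.038)).round(1))
print('front junction col',' '.join(f"{v}:{g[v,300].sum()//3}" for v in range(96,142,2)))
```

```text
((318.0, 123.0), (28.0, 88.0), 90.0)
[274. 109.] [-31.5  37.7  38. ]
[362. 109.] [-31.6 -39.6  38. ]
[362. 137.] [-55.8 -40.6  38. ]
[274. 137.] [-55.7  38.6  38. ]
pin [288.5 122.8] [-43.3  25.2  38. ]
pin [347.4 121.6] [-42.3 -27.1  38. ]
front junction col 96:195 98:193 100:192 102:195 104:194 106:194 108:167 110:47 112:51 114:59 116:56 118:57 120:57 122:58 124:56 126:58 128:61 130:61 132:58 134:54 136:49 138:85 140:98
```

Run:
```python
from h import *
import pickle
w,s,t,o=pickle.load(open('W8.pkl','rb')); g=cv2.GaussianBlur(cv2.cvtColor(w['img'],cv2.COLOR_RGB2GRAY),(3,1),0).astype(float)
def line(us,v0,v1,z,sign):
    P=[]
    for u in us:
        d=sign*np.diff(g[v0:v1,u]); d=np.clip(d,0,None); i=d.argmax(); a=slice(max(i-2,0),i+3)
        v=(np.arange(len(d))[a]*d[a]).sum()/d[a].sum()+v0+.5; P.append(H(onz(w,u,v,z)))
    P=np.array(P); k=np.polyfit(P[:,1],P[:,0],1); e=P[:,0]-np.polyval(k,P[:,1]); j=abs(e)<.6; k=np.polyfit(P[j,1],P[j,0],1)
    return (-k[0]).round(4),k[1].round(2),j.mean().round(2),e.std().round(2)
us=[*range(278,300,2),*range(336,358,2)]
v=int(proj(w,O+ex*.04+[0,0,.026])[1]); print('slot row',v)
print('slot edge',line(us,max(v-6,0),v+7,.026,-1))
v=int(proj(w,O+ex*-.0315+[0,0,.026])[1]); print('grip front/blade',line(range(280,358,2),v-6,v+6,.02,-1))
v=int(proj(w,O+ex*-.0555+[0,0,.038])[1]); print('grip rear',line(range(280,358,2),v-6,v+6,.038,1))
```

```text
slot row 21
slot edge (np.float64(0.0075), np.float64(40.44), np.float64(1.0), np.float64(0.05))
grip front/blade (np.float64(0.0156), np.float64(-30.26), np.float64(1.0), np.float64(0.19))
grip rear (np.float64(0.0213), np.float64(-55.2), np.float64(0.97), np.float64(0.28))
```

The clip is down on the blade, and the grip sits at x≈-43.5, the same place where the stop was felt. The scraper's yaw is within about 0.01 rad of the slot, and nothing else has changed in the top view.

```bash
python3 -c "
from station import arm
print(arm.job_done())"
```

```text
the job is handed in; nothing more can be done
None
```

The scraper is in its holder with the clip eased down onto the blade: I felt the stop at about 5.5 N, roughly 13 mm behind the mouth, the blade caught once at the mouth (about 4 N along the slide) and went in after I re-aligned it, and it rests about 0.01 rad off square; I handed the job in at about 24 s, and the result was not reported back.

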